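# Swap battery packs in the charging dock and wind its timer

### The job

Change over the battery packs in the charging dock: stand every charged (green) pack upright in the orange tray, and press every drained (red) pack down into a bay of the dock until its black block is flush with the dock's top. Wind the timer's key clockwise as far as it goes, and only when all that is done push the green start plunger fully in. Leave the other things on the bench where they are.

Things in the scene. Friction and masses are not known exactly. Their poses are not given: they have to be found in the camera images.
- charged1: Charged battery pack, 0.3 kg: black block 64 (its x) x 46 (y) x 40 high, green stripe; on top a green grip bar 60 long (x) x 16 wide (y), top 75 above the underside. Origin: centre of underside, z up; the same when turned half round. Starts upright in a dock bay, 10 mm proud, free to lift straight out. One or two of the three are present. None if absent in this run.
- charged2: Charged battery pack, 0.3 kg: black block 64 (its x) x 46 (y) x 40 high, green stripe; on top a green grip bar 60 long (x) x 16 wide (y), top 75 above the underside. Origin: centre of underside, z up; the same when turned half round. Starts upright in a dock bay, 10 mm proud, free to lift straight out. One or two of the three are present. None if absent in this run.
- charged3: Charged battery pack, 0.3 kg: black block 64 (its x) x 46 (y) x 40 high, green stripe; on top a green grip bar 60 long (x) x 16 wide (y), top 75 above the underside. Origin: centre of underside, z up; the same when turned half round. Starts upright in a dock bay, 10 mm proud, free to lift straight out. One or two of the three are present. None if absent in this run.
- drained1: Drained battery pack, 0.3 kg: black block 64 (its x) x 46 (y) x 40 high, red stripe; on top a red grip bar 60 long (x) x 16 wide (y), top 75 above the underside. Origin: centre of underside, z up; the same when turned half round. Starts upright on the bench in front of the dock. Two or three of the three are present. None if absent in this run.
- drained2: Drained battery pack, 0.3 kg: black block 64 (its x) x 46 (y) x 40 high, red stripe; on top a red grip bar 60 long (x) x 16 wide (y), top 75 above the underside. Origin: centre of underside, z up; the same when turned half round. Starts upright on the bench in front of the dock. Two or three of the three are present. None if absent in this run.
- drained3: Drained battery pack, 0.3 kg: black block 64 (its x) x 46 (y) x 40 high, red stripe; on top a red grip bar 60 long (x) x 16 wide (y), top 75 above the underside. Origin: centre of underside, z up; the same when turned half round. Starts upright on the bench in front of the dock. Two or three of the three are present. None if absent in this run.
- dock: Blue charging dock fixed to the bench, 120 (its x) x 260 (its y) x 55 mm high, three bays in its top in a row along y. Origin: centre of its underside, z up. Each bay is a 70 (x) x 52 (y) mm recess with a 4 mm chamfered mouth: a pack, long side along dock x, has 3 mm play each side. On each bay's floor is a sprung contact plate, which rises again when its pack is lifted out.
- bay1 (a point): Bay 1 of the dock: centre of its mouth, level with the dock top (z = 55 mm), axes as the dock. A pack set in gently rests on the sprung plate with its black block 10 mm proud of the dock top. Pressed with about 8 N it sinks 10 mm to a firm stop, where the block is flush with the dock top (pack underside 15 mm above the bench), and it stays down.
- bay2 (a point): Bay 2 of the dock: centre of its mouth, level with the dock top (z = 55 mm), axes as the dock. A pack set in gently rests on the sprung plate with its black block 10 mm proud of the dock top. Pressed with about 8 N it sinks 10 mm to a firm stop, where the block is flush with the dock top (pack underside 15 mm above the bench), and it stays down.
- bay3 (a point): Bay 3 of the dock: centre of its mouth, level with the dock top (z = 55 mm), axes as the dock. A pack set in gently rests on the sprung plate with its black block 10 mm proud of the dock top. Pressed with about 8 N it sinks 10 mm to a firm stop, where the block is flush with the dock top (pack underside 15 mm above the bench), and it stays down.
- timer: Grey spring-wound charge timer fixed to the bench, 180 (its x) x 110 (y) x 60 mm high. Origin: centre of its underside, z up. On its top: the winding key, vertical axis at x = -40 mm, and the green start plunger at x = +55 mm. The white dial under the key has black marks, and a broad red mark where the key's red tip points when fully wound.
- key_grip (a point): The winding key's wing: an upright brass plate 60 long (point x) x 12 thick (point y) x 36 high, z up; one end (+x) has a red tip. This point is on the key's vertical axis, 96 mm above the bench; the wing reaches from 72 to 108 mm above the bench. Turns with the key.
- key (a joint): Winding angle of the key, rad, growing clockwise seen from above: 0 slack (red tip along the timer's +x), 5.2 fully wound, a firm stop. Starts between 0 and 1.2. Its spring and brake take 0.18 to 0.26 N m to wind; it stays where it is let go, but turning it back by hand unwinds it.
- start_top (a point): Centre of the top of the green round start plunger (36 mm across) on the timer, 78 mm above the bench when out. Pressed straight down with about 4 N it goes in 8 mm to a stop and stays in.
- start (a joint): Travel of the start plunger in m: 0 out, 0.008 fully in.
- tray: Orange open tray fixed to the bench, outside 200 (its x) x 160 (its y) x 35 mm high, walls and floor 5 mm thick, empty at the start. Origin: centre of its underside, z up.
- paint_tin: Paint tin, 90 mm across, 110 high, upright behind the dock. A bystander, to be left where it is.
- tape_roll: Yellow roll of tape, 100 mm across, 25 high, lying flat. A bystander, to be left where it is.
- screwdriver: Screwdriver lying near the robot, left. A bystander, to be left where it is.
- brush: Paint brush lying behind the dock. A bystander, to be left where it is.
- wrench: Wrench lying near the robot, right. A bystander, to be left where it is.
- screw_jar: Glass jar, 70 mm across, 90 high. A bystander, to be left where it is.
- mug: White mug, 90 mm high, left, beyond the tray or timer. A bystander, to be left where it is.
Mind the look-alikes: they are no part of the job. What is shaped like the charged1 but pink or yellow is not meant.

How it is judged (in metres and radians):
On the way, in this order (a step that is already met when the one before it is completed fails the run):
1. every charged pack stands in the tray, every drained pack is flush in a bay, the key is fully wound (x of charged1 in the frame of tray between -0.08 and 0.08 m and y of charged1 in the frame of tray between -0.065 and 0.065 m and z of each of charged1, charged2, charged3 in the frame of tray below 0.012 m and angle between each of charged1, charged2, charged3's own z axis and vertical below 0.15 rad and x of charged2 in the frame of tray between -0.08 and 0.08 m and y of charged2 in the frame of tray between -0.065 and 0.065 m and x of charged3 in the frame of tray between -0.08 and 0.08 m and y of charged3 in the frame of tray between -0.065 and 0.065 m and x of drained1 in the frame of dock between -0.02 and 0.02 m and y of drained1 in the frame of dock between -0.1 and 0.1 m and z of each of drained1, drained2, drained3 in the frame of dock below 0.018 m and angle between each of drained1, drained2, drained3's own z axis and vertical below 0.06 rad and x of drained2 in the frame of dock between -0.02 and 0.02 m and y of drained2 in the frame of dock between -0.1 and 0.1 m and x of drained3 in the frame of dock between -0.02 and 0.02 m and y of drained3 in the frame of dock between -0.1 and 0.1 m and value of joint key above 4.9 rad), for 0.2 s.
2. then the start plunger is pushed in (value of joint start above 0.0065 m), for 0.2 s.
At the end, for the whole second after the job is handed in: Charged packs stand upright (0.15 rad) on the tray floor; drained packs are in bays, block top at most 3 mm proud of the dock top and level within 0.06 rad; key within 0.3 rad of its fully wound stop; start plunger in by 6.5 mm or more; all packs at rest (all of step 1 and linear speed of each of charged1, charged2, charged3, drained1, drained2, drained3 below 0.03 m/s and value of joint start above 0.0065 m); the robot touches nothing.
It fails at once if a bystander is pushed more than 5 cm from its place (distance of any of paint_tin, tape_roll, screwdriver, brush, wrench, screw_jar, mug from where it was at the start of the episode above 0.05 m).
Of charged1, charged2, charged3 only 1 to 2 are there at a start; the rules pass over those that are not, and their reading is None.
Of drained1, drained2, drained3 only 2 to 3 are there at a start; the rules pass over those that are not, and their reading is None.
At some moment in a run one of drained1, drained2, drained3 may be knocked a few centimetres aside while the robot is not near it.
It also fails if it takes over 210 s, if anything falls off the work surface, if the arm or the gripper's body presses on something with over 40 N, if the wrist force passes 120 N, or if a joint passes its speed limit or range.

### The arm

A 6-joint arm with a two-finger parallel gripper is mounted at the origin on the work surface. World frame = base frame: x ahead of the robot, y to its left, z up, the work surface at z = 0. Lengths are in mm, angles in rad, forces in N, time in s.
With the tool pointing down it reaches from about 275 to 750 mm from the base axis. Payload 10.2 kg.
Tool frame: the origin (TCP) lies midway between the tips of the shut fingers; the grasp point (between the pads) lies 19 mm behind it; z points along the fingers, y is the direction in which the jaws open and shut (so a half turn about z gives the same grasp; the last joint's range is limited). The gripper opens to 85 mm and grips with 20 to 120 N. Pads are 22 mm wide; open, the fingers measure 114 mm over their backs; the gripper's body (76 mm by 85 mm) begins 54 mm behind the grasp point. The pads swing forward as they close: fully open they stand 13 mm farther back than shut.
Start: joints at [-1.504, 0.313, 1.498, -0, 1.331, -0.223], TCP at [150.011, -503.118, 231.294] pointing down, gripper open.
Joint ranges: [-2.94, 2.94], [-0.97, 2.17], [0.19, 2.56], [-1.23, 4.37], [0.02, 3.11], [-2.88, 2.88]. Speed limits (rad/s): [2.39, 2.39, 3.01, 3.14, 3.14, 3.14].

### API

Orientations are given as a unit quaternion [w, x, y, z].
In Python, from rig import sense, optics, ctrl gives the robot as it stands.
- The arm moves only by the tool play_rows, never from a script. Its argument "plan" is a list of rows, each a list of 7 numbers: the shift along the world's x, y, z in mm, then the turn, a rotation vector about the world's x, y, z in rad, then the opening, from -1 (shut) to 1 (fully open), so that 0 is half open. A call has 1 to 5 rows; each row shifts and turns the pose as measured when the row begins; what a row does not reach is not made up. A row lasts 1/12 s, in which the tool goes at most 41.7 mm and 7.16 degrees, less where a joint would pass 70% of its speed; a pose out of reach is approached as far as the arm can. A call is refused whole if a number of a shift passes 41.7 or a number of a turn 0.125, either way. A call with a gripper value outside its range is refused whole. The fingers move at their own pace and stop on an object; "grip_force" is the grip in N (left out, the last holds). Time passes only in rows, so rows that do not move let the fingers close. It gives the time, the measured TCP pose, the force and the opening at its end, in the units of the state.
- sense(): the state, without advancing time (a new reading comes with each control period).
- optics.capture(name): name is "scene" or "top" or "wrist"; returns a dict with "img" (480x640x3 uint8, blue, green, red), "fx", "fy", "cx", "cy" (pixels), "world_to_cam" (4x4, takes a point from world to camera coordinates). Camera axes: x right, y up, looking along -z (the intrinsics and any distortion apply to the point x, -y, -z); pixel columns grow to the right and rows downward; lengths in mm; the calibration is good to about 2 mm. A picture is of the moment at which its call begins. There is no depth.
- ctrl.finish_job(): hands the job in, once; it reports no verdict.
The state is a dict: "time_s": time; "joints": joint angles; "dq": joint speeds; "tau": joint torques, N m; "eef_pos": TCP position; "ee_rot": TCP orientation; "force": force on the tool from outside, world axes, zero at the start; "wrist_torque": the same for the moment, N m; "grip_width": opening from 0.0 (shut) to 1.0 (fully open).
Only numpy, scipy, OpenCV 4.12 (cv2) and the standard library are available. Lean on these libraries where they do the work, as an engineer would, in place of code of your own. Each camera call takes 0.05 s, during which the arm holds its last target. There are 200 camera calls.

## Working session

There is one attempt and no reset: what is moved stays moved. The work goes in short steps, Python scripts to look and compute and a tool call to move; the robot and the scene stay as the last step left them, time stands still between calls to the robot, and variables do not carry over. Pictures are saved under pics/ and viewed, about 12 in all and at most 16, crops included, and the job is handed in when it is done.

Besides the shell and the picture viewer there is one more tool, called after "Call:" as a command line: name --pt "numbers of a row" for each row, then --argument value for the rest. play_rows: Moves the arm, as the interface text tells. Its arguments: {"type":"object","properties":{"plan":{"type":"array"},"grip_force":{"type":"number"}},"required":["plan"]}

```bash
mkdir -p pics
cat > h.py <<'E'
import numpy as np, cv2
from rig import sense, optics, ctrl
def cap(n,save=None):
    c=optics.capture(n); c['img']=np.array(c['img'])
    if save: cv2.imwrite('pics/'+save+'.png',c['img'])
    return c
def ray(c,u,v):
    M=np.array(c['world_to_cam']); R=M[:3,:3]; t=M[:3,3]
    d=np.array([(u-c['cx'])/c['fx'],-(v-c['cy'])/c['fy'],-1.])
    return -R.T@t, R.T@d
def onz(c,u,v,z):
    o,d=ray(c,u,v); return (o+d*(z-o[2])/d[2]).round(1)
def proj(c,p):
    M=np.array(c['world_to_cam']); q=M[:3,:3]@np.array(p,float)+M[:3,3]
    return np.array([c['cx']+c['fx']*q[0]/-q[2], c['cy']-c['fy']*q[1]/-q[2]]).round(1)
E
python3 - <<'E'
from h import *
for n in('top','scene'):
    c=cap(n,n+'0'); print(n,{k:v for k,v in c.items() if k!='img'})
print(sense())
E
```

```text
top {'fx': 533.5286960976599, 'fy': 533.5286960976599, 'cx': 314.22195439808877, 'cy': 233.4432133351253, 'world_to_cam': array([[ 3.59752887e-03, -9.99992556e-01, -1.39505682e-03,
         3.13457420e+01],
       [ 9.93778895e-01,  3.41987806e-03,  1.11318520e-01,
        -5.84316025e+02],
       [-1.11312920e-01, -1.78684962e-03,  9.93783800e-01,
        -1.34240681e+03],
       [ 0.00000000e+00,  0.00000000e+00,  0.00000000e+00,
         1.00000000e+00]])}
scene {'fx': 501.0254690373923, 'fy': 501.0254690373923, 'cx': 321.08017761706253, 'cy': 246.80576396464093, 'world_to_cam': array([[-2.44844893e-01,  9.69471588e-01,  1.32596206e-02,
         8.34160285e+01],
       [-7.91657277e-01, -2.07795122e-01,  5.74543247e-01,
         3.99419706e+02],
       [ 5.59758639e-01,  1.30176905e-01,  8.18366812e-01,
        -1.49250598e+03],
       [ 0.00000000e+00,  0.00000000e+00,  0.00000000e+00,
         1.00000000e+00]])}
{'time_s': 0.1, 'joints': array([-1.50437705e+00,  3.13397782e-01,  1.49833547e+00,  1.38283878e-06,
        1.33099428e+00, -2.23429454e-01]), 'dq': array([ 4.46739749e-04, -4.04472575e-04, -1.42152383e-03, -1.27997679e-05,
        1.00707202e-03, -5.73285748e-04]), 'tau': array([ 4.68469196e-03, -4.12897933e+01, -2.60136706e+01, -3.75497154e-05,
        3.13595046e-03,  9.31488614e-06]), 'eef_pos': array([ 150.00780368, -502.88493364,  230.80004054]), 'ee_rot': array([-5.65640554e-04,  9.89516696e-01,  1.44417403e-01,  4.51707275e-05]), 'force': array([-0.74023093, -0.24706776, -0.21194955]), 'wrist_torque': array([0.03528682, 0.00330254, 0.02690751]), 'grip_width': 0.9991210024517143}
```

View pics/top0.png

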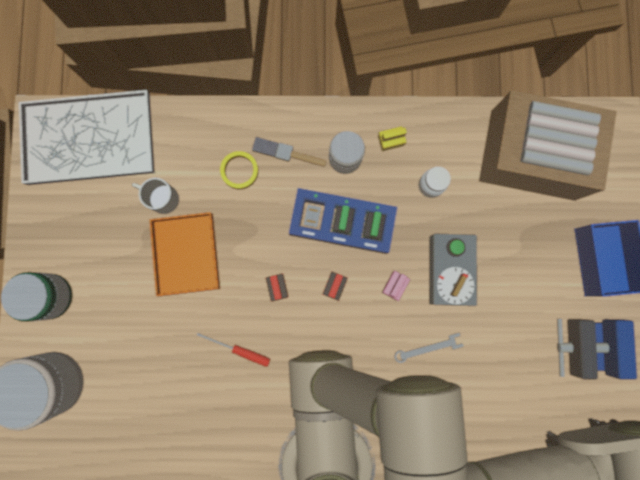

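View pics/scene0.png

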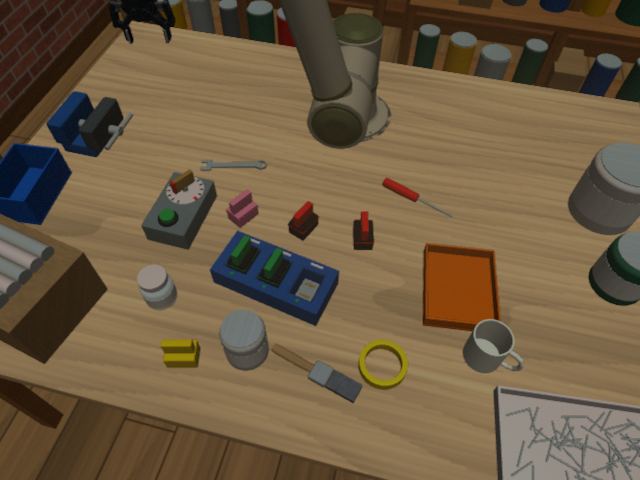

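Top view: green packs at (344,218) and (375,225) in the dock, with the left bay empty. Red packs at (277,288) and (336,286). The pink block at (397,286) and the yellow one at (392,138) are look-alikes. The tray is at (185,254) and the timer at (455,270). Next I measure by colour and make one enlarged crop.

```bash
cat >> h.py <<'E'
def hsvmask(img,lo,hi):
    h=cv2.cvtColor(img,cv2.COLOR_BGR2HSV)
    return cv2.inRange(h,np.array(lo),np.array(hi))
def blobs(m,amin=30):
    cs,_=cv2.findContours(m,cv2.RETR_EXTERNAL,cv2.CHAIN_APPROX_NONE)
    return [x for x in cs if cv2.contourArea(x)>amin]
def rects(c,m,z,amin=30):
    """world min-area rects of blobs cast on plane z: centre, sizes, long-axis angle"""
    out=[]
    for b in blobs(m,amin):
        w=np.array([onz(c,u,v,z)[:2] for u,v in b[:,0]],np.float32)
        (x,y),(a,bb),an=cv2.minAreaRect(w)
        if a<bb: a,bb,an=bb,a,an+90
        an=(an+90)%180-90
        px=b[:,0].mean(0).round(0)
        out.append((px,np.round([x,y],1),np.round([a,bb],1),round(np.deg2rad(an),3)))
    return out
E
python3 - <<'E'
from h import *
c=cap('top')
I=c['img']
def show(n,r):
    print(n); [print('  ',*x) for x in r]
R=cv2.bitwise_or(hsvmask(I,[0,150,110],[7,255,255]),hsvmask(I,[173,150,110],[179,255,255]))
show('red z75',rects(c,R,75))
show('green z100',rects(c,hsvmask(I,[45,120,70],[80,255,255]),100))
show('dock z55',rects(c,hsvmask(I,[105,120,60],[125,255,255]),55,500))
show('tray z35',rects(c,hsvmask(I,[8,200,100],[18,255,255]),35,500))
cr=I[165:320,140:490]
cv2.imwrite('pics/crop1.png',cv2.resize(cr,None,fx=2.28,fy=2.28,interpolation=cv2.INTER_CUBIC))
t=I[225:315,420:490]
cv2.imwrite('pics/timer1.png',cv2.resize(t,None,fx=6,fy=6,interpolation=cv2.INTER_CUBIC))
E
```

```text
red z75
   [251. 355.] [280.2 187.1] [90.6 19.1] 1.203
   [276. 287.] [445.7 127.8] [54.4 14.3] 0.258
   [335. 285.] [449.9 -18.5] [54.8 14.2] -0.351
green z100
dock z55
   [625. 349.] [ 297.1 -737. ] [136.2  40.8] -0.002
   [612. 262.] [ 521.6 -723.3] [178.6  95.3] 0.111
tray z35
```

View pics/crop1.png

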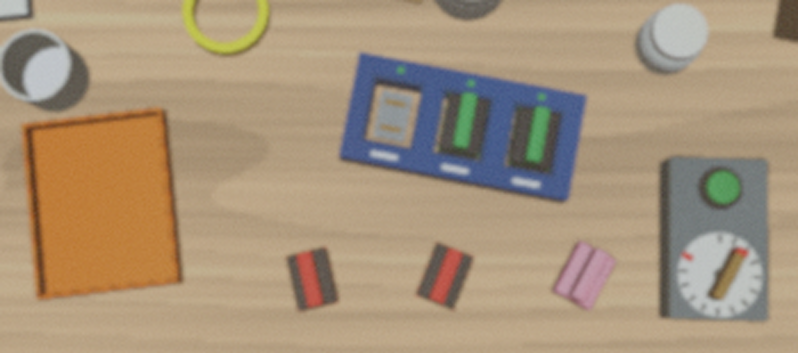

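View pics/timer1.png

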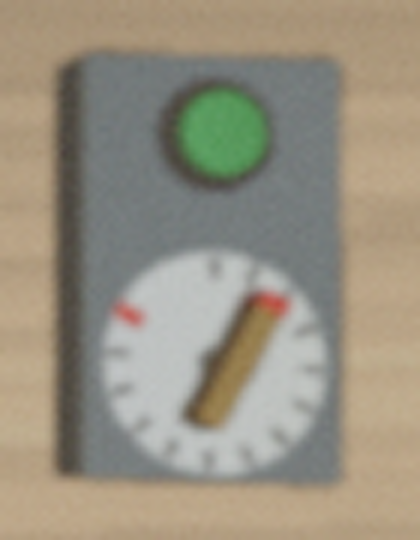

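The crop confirms it: two green packs in bays (bar pixels about (343,218) and (375,225)), two red packs on the bench, and an empty left bay. The pink pack is not meant. The key's tip is about 0.5 rad clockwise of the timer's +x, and the red end mark is at upper left. My masks were too strict, so I'll loosen them.

Run:
```python
from h import *
c=cap('top'); I=cv2.GaussianBlur(c['img'],(3,3),0)
H=cv2.cvtColor(I,cv2.COLOR_BGR2HSV)
for p in [(344,218),(375,225),(320,238),(185,254),(457,246),(460,286),(440,300),(432,270)]: print(p,H[p[1],p[0]],end=' ')
print()
def show(n,r):
    print(n); [print('  ',*x) for x in r]
show('green z100',rects(c,hsvmask(I,[50,60,50],[85,255,255]),100))
show('plunger z78',rects(c,hsvmask(I,[50,60,50],[85,255,255]),78))
show('dock z55',rects(c,hsvmask(I,[105,100,50],[125,255,255]),55,500))
show('tray z35',rects(c,hsvmask(I,[5,180,60],[18,255,255]),35,1000))
show('key z108',rects(c,hsvmask(I[:,:],[12,110,60],[22,255,255])*((np.indices(I.shape[:2])[1]>435)&(np.indices(I.shape[:2])[1]<475)).astype(np.uint8),108,40))
show('timer z60',rects(c,hsvmask(I,[90,15,50],[115,90,125]),60,1000))
# dial white
show('dial z60',rects(c,hsvmask(I,[0,0,150],[179,40,255]),60,300))
show('wristcam',[]); w=cap('wrist'); print(w['fx'],w['cx'],w['cy']); print(np.linalg.inv(np.array(w['world_to_cam'])).round(2)); print(sense()['eef_pos'])
```

```text
(344, 218) [ 64 112 160] (375, 225) [ 64 110 160] (320, 238) [112 106 130] (185, 254) [ 15 178 191] (457, 246) [ 62 108 154] (460, 286) [ 20 110 151] (440, 300) [ 90  10 125] (432, 270) [21 29 87] 
green z100
   [ 44. 296.] [422.  690.8] [108.3  47.4] 0.041
   [457. 247.] [ 545.2 -314.9] [35.8 35.1] 0.775
   [375. 224.] [ 600.9 -116.8] [61.2 20.6] -0.185
   [344. 218.] [615.7 -38.5] [61.8 19.6] -0.187
plunger z78
   [ 44. 296.] [421.8 702. ] [110.   48.2] 0.04
   [457. 247.] [ 547.1 -320.8] [36.4 35.8] 0.775
   [375. 224.] [ 603.7 -119.3] [62.3 20.9] -0.186
   [344. 218.] [618.8 -39.7] [62.8 19.9] -0.186
dock z55
   [625. 349.] [ 297.2 -736.4] [136.1  42.4] 0.0
   [622. 258.] [ 523.3 -736.5] [178.5 123.5] 0.091
   [343. 220.] [616.2 -39. ] [250.3 114.3] 1.385
tray z35
key z108
   [459. 285.] [ 452.1 -314.9] [49.2  8.3] -0.526
   [455.  50.] [1053.6 -322.2] [251.8  97.2] -0.022
timer z60
dial z60
   [324. 443.] [72.8  8.3] [128.7  31.8] 0.065
   [423. 438.] [  91.4 -233.9] [173.3  39.9] 0.028
   [ 22. 394.] [184.3 736.6] [165.9 127.3] 0.069
   [430. 348.] [ 298.3 -247.2] [169.8  35.8]
[... 168 characters left out ...]
.] [ 721.  -277.1] [75.7 66.6] -0.788
   [559. 161.] [ 770.2 -593.2] [171.9  22.9] 1.37
   [560. 149.] [ 802.1 -598.4] [175.4  30.2] 1.369
   [347. 146.] [807.2 -49.6] [84.6 83.2] 0.766
   [563. 136.] [ 834.5 -606.3] [172.9  22. ] 1.369
   [564. 125.] [ 865.9 -611.4] [175.4  30. ] 1.37
   [566. 112.] [ 899.1 -618.6] [170.4  22.2] 1.368
   [ 84. 136.] [832.7 627.9] [334.1 217.3] -1.468
wristcam
419.6134351488877 318.3719427164801 235.36220114778612
[[ 2.9000e-01  9.2000e-01  2.8000e-01  2.2173e+02]
 [-9.6000e-01  2.7000e-01  8.0000e-02 -4.8140e+02]
 [-0.0000e+00 -2.9000e-01  9.6000e-01  3.7340e+02]
 [ 0.0000e+00  0.0000e+00  0.0000e+00  1.0000e+00]]
[ 150.01316019 -503.00446813  231.06450998]
```

Call:
play_rows --pt "29 29 0 0 0 -0.119 0" --pt "29 29 0 0 0 -0.119 0" --pt "29 29 0 0 0 -0.119 0" --pt "29 29 0 0 0 -0.119 0" --pt "29 29 0 0 0 0 0"

```text
time_s: 0.67
eef_pos: [288.1, -363.1, 229.6]
ee_rot: [-0.001, 0.995, -0.095, -0.001]
force: [2.0, -1.0, 0.1]
grip_width: 0.5
```

Call:
play_rows --pt "29 29 0 0 0 0 0" --pt "29 29 0 0 0 0 0" --pt "29 29 0 0 0 0 0" --pt "29 29 0 0 0 0 0" --pt "29 29 0 0 0 0 0"

```text
time_s: 1.08
eef_pos: [434.2, -213.5, 230.1]
ee_rot: [-0.0, 0.995, -0.097, -0.0]
force: [-0.1, -0.8, 0.7]
grip_width: 0.499
```

```bash
cat >> h.py <<'E'
def st():
    s=sense(); w,x,y,z=s['ee_rot']
    from scipy.spatial.transform import Rotation as Ro
    R=Ro.from_quat([x,y,z,w]).as_matrix()
    print('t',round(s['time_s'],2),'p',np.round(s['eef_pos'],1),'yaw',round(np.arctan2(R[1,0],R[0,0]),3),'zax',R[:,2].round(3),'F',np.round(s['force'],1),'g',round(s['grip_width'],3),'q6',round(s['joints'][5],2))
E
python3 - <<'E'
from h import *
st(); c=cap('top'); I=cv2.GaussianBlur(c['img'],(3,3),0)
m=hsvmask(I,[5,140,50],[18,255,255]); 
print([x for x in rects(c,m,35,1000) if x[1][1]>100])
for p in [(150.5,219.4),(212,213),(219.8,289),(156.7,295.7)]: print(onz(c,*p,35))
E
```

```text
t 1.08 p [ 434.2 -213.5  230.1] yaw -0.193 zax [-0.  0. -1.] F [-0.1 -0.8  0.7] g 0.499 q6 1.06
[(array([184., 254.]), array([531.3, 367.3]), array([197.4, 161.6]), np.float64(0.124))]
[619.  456.2  35. ]
[636.2 297.8  35. ]
[440.9 273.1  35. ]
[423.4 433.   35. ]
```

Call:
play_rows --pt "29 28 -3 0 0 0 0" --pt "29 28 -3 0 0 0 0" --pt "29 28 -3 0 0 0 0" --pt "29 28 -3 0 0 0 0" --pt "29 28 -3 0 0 0 0"

```text
time_s: 1.55
eef_pos: [581.2, -68.8, 215.8]
ee_rot: [-0.0, 0.995, -0.095, 0.001]
force: [-0.3, -1.1, 0.2]
grip_width: 0.5
```

Call:
play_rows --pt "28 27 -3 0 0 0 0" --pt "8 8 -35 0 0 0 0" --pt "0 0 -30 0 0 0 0" --pt "0 0 0 0 0 0 0"

```text
time_s: 1.88
eef_pos: [622.8, -24.6, 144.6]
ee_rot: [-0.001, 0.996, -0.091, 0.003]
force: [-1.6, 0.8, -1.3]
grip_width: 0.497
```

Run:
```python
from h import *
st(); w=cap('wrist','w1')
for p in [(615.8,-38.6,100),(601,-117,100),(630.8,39.8,55)]: print(proj(w,p))
```

```text
t 1.88 p [622.8 -24.6 144.6] yaw -0.182 zax [ 0.006  0.001 -1.   ] F [-1.6  0.8 -1.3] g 0.497 q6 1.52
[350.8 278.8]
[516.7 279.6]
[208.6 247.8]
```

View pics/w1.png

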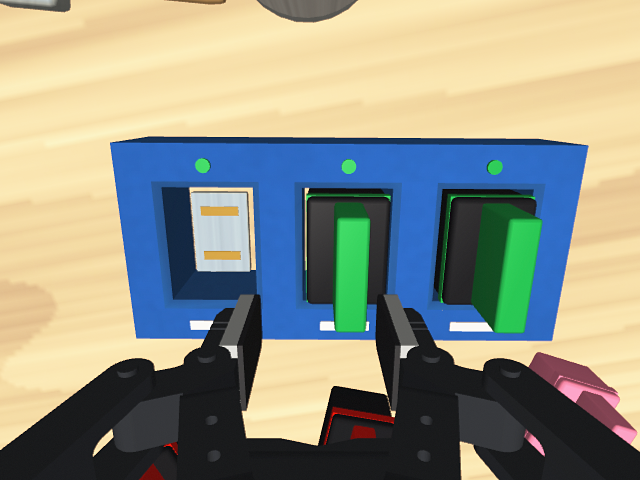

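Wrist view: the middle bar is centred at (352,275), the right bar at (517,275) and the empty bay's mouth at (205,243). All are within about 2 mm of the top-view estimates, with x about 2 mm farther.

Call:
play_rows --pt "-6 -14 0 0 0 0 0" --pt "0 0 -20 0 0 0 0" --pt "0 0 -30 0 0 0 0" --pt "0 0 -24 0 0 0 0" --pt "0 0 0 0 0 0 0"

```text
time_s: 2.35
eef_pos: [619.2, -46.7, 82.8]
ee_rot: [0.001, 0.996, -0.093, 0.012]
force: [0.2, -0.3, -1.0]
grip_width: 0.499
```

Call:
play_rows --pt "0 0 0 0 0 0 -1" --pt "0 0 0 0 0 0 -1" --pt "0 0 0 0 0 0 -1" --pt "0 0 0 0 0 0 -1" --pt "0 0 0 0 0 0 -1" --grip_force 50

```text
time_s: 2.77
eef_pos: [620.7, -48.1, 92.0]
ee_rot: [-0.0, 0.995, -0.094, 0.016]
force: [0.1, 0.6, -4.1]
grip_width: 0.175
```

Run:
```python
from h import *
st()
```

```text
t 2.77 p [620.7 -48.1  92. ] yaw -0.189 zax [ 0.031 -0.002 -1.   ] F [ 0.1  0.6 -4.1] g 0.175 q6 1.49
```

Call:
play_rows --pt "0 0 0 0 0 0 -1"

```text
time_s: 2.85
eef_pos: [620.9, -48.3, 93.2]
ee_rot: [-0.0, 0.995, -0.094, 0.016]
force: [0.3, 2.0, -4.2]
grip_width: 0.176
```

Call:
play_rows --pt "0 0 0 0 0 0 -1"

```text
time_s: 2.93
eef_pos: [621.1, -48.4, 94.1]
ee_rot: [-0.0, 0.995, -0.094, 0.017]
force: [-0.0, 1.8, -3.1]
grip_width: 0.175
```

Run:
```python
from h import *
st(); cap('scene','s1'); st()
```

```text
t 2.93 p [621.1 -48.4  94.1] yaw -0.189 zax [ 0.034 -0.003 -0.999] F [-0.   1.8 -3.1] g 0.175 q6 1.49
t 2.98 p [621.1 -48.4  94.1] yaw -0.189 zax [ 0.034 -0.003 -0.999] F [-0.4  2.3 -2.4] g 0.177 q6 1.49
```

View pics/s1.png

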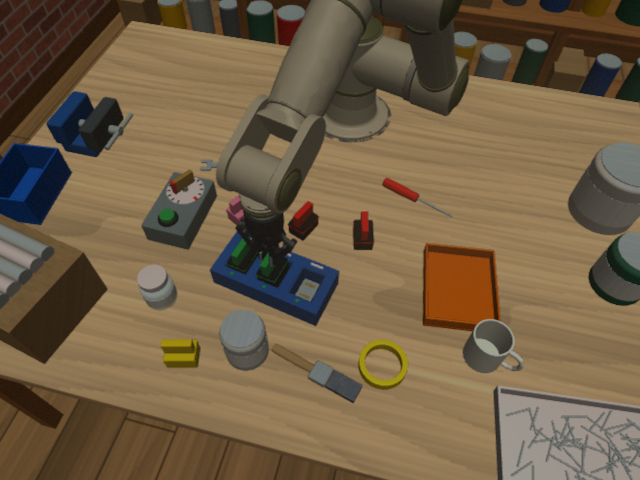

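Scene view: the gripper is over the middle pack at about (265,255), but y reads 10 mm off. I'll check in the wrist view.

Run:
```python
from h import *
w=cap('wrist','w2'); st(); print(np.array(sense()['joints']).round(3), np.array(sense()['dq']).round(3))
for p in [(615.8,-38.6,100),(601,-117,100),(630.8,39.8,55)]: print(proj(w,p))
```

```text
t 3.03 p [621.1 -48.4  93.9] yaw -0.189 zax [ 0.034 -0.003 -0.999] F [-0.6  1.9 -1.7] g 0.176 q6 1.49
[-0.268  0.636  1.377  0.007  1.096  1.489] [ 0.     0.006  0.004  0.    -0.005  0.   ]
[296.1 338.5]
[513.6 338.4]
[132.4 290.7]
```

View pics/w2.png

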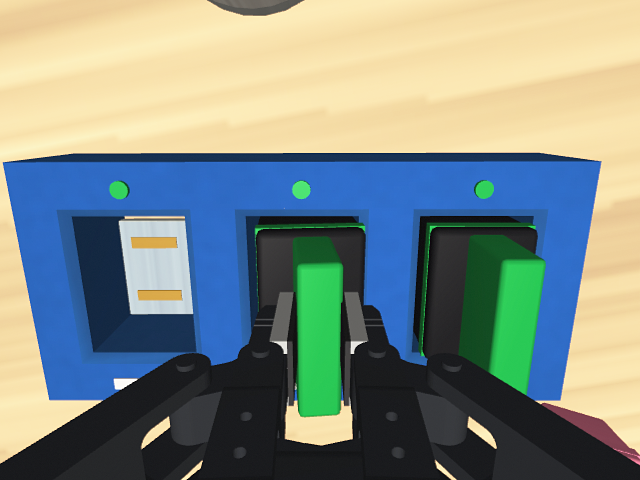

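Bar at (319,330), gripped but pulled about 8 mm sideways. That's harmless for the tray, so I lift it out. Moves overshoot, so I'll settle and correct from here on.

Call:
play_rows --pt "0 0 20 0 0 0 -1" --pt "0 0 25 0 0 0 -1" --pt "0 0 25 0 0 0 -1" --pt "0 0 15 0 0 0 -1" --pt "0 0 0 0 0 0 -1"

```text
time_s: 3.45
eef_pos: [619.8, -49.8, 181.6]
ee_rot: [0.001, 0.995, -0.095, 0.015]
force: [1.2, -0.9, -3.0]
grip_width: 0.174
```

Call:
play_rows --pt "0 0 0 0 0 0 -1" --pt "0 0 0 0 0 0 -1"

```text
time_s: 3.62
eef_pos: [619.7, -50.3, 181.2]
ee_rot: [0.001, 0.995, -0.095, 0.016]
force: [0.0, 0.2, -3.2]
grip_width: 0.178
```

Run:
```python
from h import *
st(); w=cap('wrist','w3'); print(rects(w,hsvmask(w['img'],[50,60,50],[85,255,255]),100,200));
```

```text
t 3.62 p [619.7 -50.3 181.2] yaw -0.19 zax [ 0.031 -0.006 -1.   ] F [ 0.   0.2 -3.2] g 0.178 q6 1.49
[(array([317., 327.]), array([569.5, -39.7]), array([119. ,  28.8]), np.float64(-0.193)), (array([303., 228.]), array([633.2, -46.7]), array([62.4, 13.7]), np.float64(1.553)), (array([435., 251.]), array([ 605.3, -113.9]), array([64.6, 23.7]), np.float64(-0.186)), (array([406., 218.]), array([626.1, -98.2]), array([66.7, 33.2]), np.float64(-0.807))]
```

Call:
play_rows --pt "-4 38 0 0 0.03 0.1 -1" --pt "-4 38 0 0 0 0.1 -1" --pt "-4 38 0 0 0 0.1 -1" --pt "-4 38 0 0 0 0 -1" --pt "-4 38 0 0 0 0 -1"

```text
time_s: 4.08
eef_pos: [597.0, 137.9, 173.2]
ee_rot: [0.003, 0.998, 0.056, -0.005]
force: [0.3, 0.2, -3.7]
grip_width: 0.171
```

Call:
play_rows --pt "-4 38 0 0 0 0 -1" --pt "-4 38 0 0 0 0 -1" --pt "-4 38 0 0 0 0 -1" --pt "-4 38 0 0 0 0 -1" --pt "-4 38 0 0 0 0 -1"

```text
time_s: 4.5
eef_pos: [572.3, 336.4, 165.8]
ee_rot: [0.004, 0.998, 0.056, -0.01]
force: [0.1, -0.2, -3.2]
grip_width: 0.17
```

Call:
play_rows --pt "-3 18 -20 0 0 0 -1" --pt "0 0 -20 0 0 0 -1" --pt "0 0 -10 0 0 0 -1" --pt "0 0 0 0 0 0 -1"

```text
time_s: 4.83
eef_pos: [564.2, 363.8, 108.2]
ee_rot: [0.005, 0.998, 0.061, -0.013]
force: [-0.3, -0.2, -3.5]
grip_width: 0.168
```

Run:
```python
from h import *
st(); c=cap('top','t2'); I=cv2.GaussianBlur(c['img'],(3,3),0)
R=cv2.bitwise_or(hsvmask(I,[0,150,110],[7,255,255]),hsvmask(I,[173,150,110],[179,255,255]))
for x in rects(c,R,75): print(*x)
cap('scene','s2')
a=cv2.imread('pics/s2.png')[150:390,330:560]; cv2.imwrite('pics/s2c.png',cv2.resize(a,None,fx=2.4,fy=2.4))
```

```text
t 4.83 p [564.2 363.8 108.2] yaw 0.122 zax [-0.026 -0.011 -1.   ] F [-0.3 -0.2 -3.5] g 0.168 q6 1.85
[251. 355.] [280.2 187.1] [90.6 19.1] 1.203
[275. 287.] [446.  128.5] [52.  11.9] 0.256
[335. 286.] [449.8 -18.7] [51.7 11. ] -0.359
```

View pics/s2c.png

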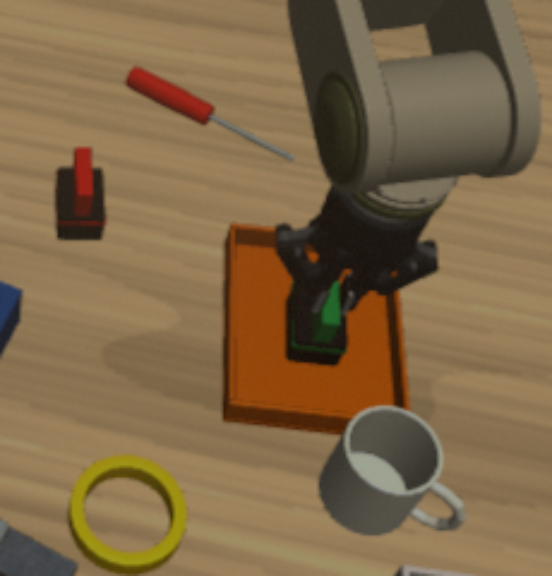

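Scene crop: the pack hangs upright over the tray centre with its block at about (315,330). I lower it until contact.

Call:
play_rows --pt "8 2 -8 0 -0.026 0 -1" --pt "3 1 -12 0 0 0 -1" --pt "0 0 -10 0 0 0 -1" --pt "0 0 0 0 0 0 -1"

```text
time_s: 5.27
eef_pos: [579.7, 363.9, 83.5]
ee_rot: [0.004, 0.998, 0.058, 0.004]
force: [-0.4, -0.5, -2.9]
grip_width: 0.171
```

Call:
play_rows --pt "0 0 -5 0 0 0 -1"

```text
time_s: 5.35
eef_pos: [580.4, 363.6, 79.4]
ee_rot: [0.004, 0.998, 0.058, 0.005]
force: [0.0, 0.1, -2.4]
grip_width: 0.174
```

Call:
play_rows --pt "0 0 -5 0 0 0 -1"

```text
time_s: 5.43
eef_pos: [580.5, 363.2, 74.1]
ee_rot: [0.004, 0.998, 0.057, 0.005]
force: [-0.8, 1.2, -3.8]
grip_width: 0.171
```

Call:
play_rows --pt "0 0 -5 0 0 0 -1"

```text
time_s: 5.52
eef_pos: [580.7, 363.1, 69.1]
ee_rot: [0.004, 0.998, 0.057, 0.005]
force: [-0.3, -0.3, -3.1]
grip_width: 0.172
```

Call:
play_rows --pt "0 0 -4 0 0 0 -1"

```text
time_s: 5.6
eef_pos: [580.8, 363.7, 67.3]
ee_rot: [0.003, 0.998, 0.057, 0.006]
force: [-13.4, -4.9, 34.8]
grip_width: 0.167
```

Call:
play_rows --pt "0 0 -3 0 0 0 -1"

```text
time_s: 5.68
eef_pos: [581.0, 363.8, 67.4]
ee_rot: [0.003, 0.998, 0.058, 0.006]
force: [-10.6, -6.7, 23.1]
grip_width: 0.168
```

Contact at TCP z = 67. I open, rise and go to the right-hand charged pack.

Call:
play_rows --pt "0 0 0 0 0 0 0.1" --pt "0 0 0 0 0 0 0.1" --pt "0 0 0 0 0 0 0.1" --pt "0 0 15 0 0 0 0.1" --pt "0 0 30 0 0 0 0.1"

```text
time_s: 6.1
eef_pos: [579.5, 363.4, 109.9]
ee_rot: [0.004, 0.998, 0.058, 0.004]
force: [-0.5, 0.6, 0.1]
grip_width: 0.548
```

Call:
play_rows --pt "0 -15 35 0 0 0 0.1" --pt "2 -38 15 0 0 -0.1 0.1" --pt "2 -38 5 0 0 -0.1 0.1" --pt "2 -38 0 0 0 -0.1 0.1" --pt "2 -38 0 0 0 0 0.1"

```text
time_s: 6.52
eef_pos: [587.5, 198.4, 173.0]
ee_rot: [0.002, 0.996, -0.094, 0.009]
force: [0.9, -0.8, -0.4]
grip_width: 0.547
```

Call:
play_rows --pt "2 -38 0 0 0 0 0.1" --pt "2 -38 0 0 0 0 0.1" --pt "2 -38 0 0 0 0 0.1" --pt "2 -38 0 0 0 0 0.1" --pt "2 -38 0 0 0 0 0.1"

```text
time_s: 6.93
eef_pos: [597.1, -0.5, 174.4]
ee_rot: [0.001, 0.996, -0.094, 0.011]
force: [1.2, 0.1, 0.5]
grip_width: 0.551
```

Call:
play_rows --pt "2 -30 0 0 0 0 0.1" --pt "2 -15 0 0 0 0 0.1" --pt "0 0 0 0 0 0 0.1" --pt "0 0 0 0 0 0 0.1"

```text
time_s: 7.27
eef_pos: [601.2, -55.9, 174.4]
ee_rot: [0.002, 0.995, -0.099, 0.012]
force: [-0.3, 0.1, 0.7]
grip_width: 0.551
```

Run:
```python
from h import *
st(); c=cap('top'); I=cv2.GaussianBlur(c['img'],(3,3),0)
for x in rects(c,hsvmask(I,[50,60,50],[85,255,255]),80): print(*x)
```

```text
t 7.27 p [601.2 -55.9 174.4] yaw -0.197 zax [ 0.024 -0.007 -1.   ] F [-0.3  0.1  0.7] g 0.551 q6 1.48
[ 44. 296.] [422.8 701. ] [108.   48.2] 0.039
[457. 247.] [ 547.  -320.3] [36.5 35.6] 0.765
[182. 235.] [573.9 362.8] [56.4 18.5] 0.104
```

Call:
play_rows --pt "0 -35 0 0 0.024 0.01 0" --pt "0 -20 0 0 0 0 0" --pt "0 -6 -20 0 0 0 0" --pt "0 0 -15 0 0 0 0" --pt "0 0 0 0 0 0 0"

```text
time_s: 7.73
eef_pos: [602.4, -111.7, 139.5]
ee_rot: [0.003, 0.996, -0.089, 0.001]
force: [-0.9, -0.5, -0.0]
grip_width: 0.501
```

Call:
play_rows --pt "0 0 0 0 0 0 0" --pt "0 0 0 0 0 0 0"

```text
time_s: 7.9
eef_pos: [602.6, -109.4, 140.0]
ee_rot: [0.003, 0.996, -0.087, 0.001]
force: [-0.1, 0.1, 0.5]
grip_width: 0.501
```

Run:
```python
from h import *
st()
```

```text
t 7.9 p [ 602.6 -109.4  140. ] yaw -0.175 zax [ 0.001 -0.006 -1.   ] F [-0.1  0.1  0.5] g 0.501 q6 1.38
```

Call:
play_rows --pt "0 -8 -10 0 0 -0.011 0" --pt "0 0 -15 0 0 0 0" --pt "0 0 -15 0 0 0 0" --pt "0 0 -10 0 0 0 0" --pt "0 0 0 0 0 0 0"

```text
time_s: 8.32
eef_pos: [604.4, -116.8, 90.5]
ee_rot: [0.004, 0.996, -0.092, 0.004]
force: [-0.2, 0.0, -0.3]
grip_width: 0.501
```

Call:
play_rows --pt "0 0 -5 0 0 0 0"

```text
time_s: 8.4
eef_pos: [605.0, -117.1, 86.3]
ee_rot: [0.004, 0.996, -0.092, 0.005]
force: [0.6, -0.1, -0.8]
grip_width: 0.499
```

Call:
play_rows --pt "-2 0 -7 0 0 0 0" --pt "0 0 -6 0 0 0 0" --pt "0 0 -2 0 0 0 0"

```text
time_s: 8.65
eef_pos: [603.2, -117.2, 70.6]
ee_rot: [0.004, 0.996, -0.092, 0.006]
force: [-0.5, -0.3, 1.0]
grip_width: 0.5
```

Call:
play_rows --pt "0 0 0 0 0 0 -1" --pt "0 0 0 0 0 0 -1" --pt "0 0 0 0 0 0 -1" --pt "0 0 0 0 0 0 -1" --pt "0 0 0 0 0 0 -1"

```text
time_s: 9.07
eef_pos: [603.1, -117.2, 70.4]
ee_rot: [0.004, 0.996, -0.092, 0.006]
force: [0.3, 0.2, -2.7]
grip_width: 0.178
```

Call:
play_rows --pt "0 0 20 0 0 0 -1" --pt "0 0 35 0 0 0 -1" --pt "0 0 35 0 0 0 -1" --pt "-9 36 10 0 0 0.1 -1" --pt "-9 37 0 0 0 0.1 -1"

```text
time_s: 9.48
eef_pos: [583.5, -47.4, 171.6]
ee_rot: [0.004, 1.0, 0.006, 0.003]
force: [0.1, 0.6, -3.7]
grip_width: 0.177
```

Call:
play_rows --pt "-9 37 0 0 0 0.1 -1" --pt "-9 37 0 0 0 0 -1" --pt "-9 37 0 0 0 0 -1" --pt "-9 37 0 0 0 0 -1" --pt "-9 37 0 0 0 0 -1"

```text
time_s: 9.9
eef_pos: [535.4, 144.1, 173.8]
ee_rot: [0.005, 0.998, 0.06, 0.006]
force: [1.2, 0.0, -2.6]
grip_width: 0.175
```

Call:
play_rows --pt "-9 37 0 0 0 0 -1" --pt "-9 37 0 0 0 0 -1" --pt "-9 37 0 0 0 0 -1" --pt "-9 37 0 0 0 0 -1" --pt "-4 15 0 0 0 0 -1"

```text
time_s: 10.32
eef_pos: [489.5, 318.3, 174.0]
ee_rot: [0.004, 0.998, 0.061, 0.005]
force: [0.6, -0.6, -3.2]
grip_width: 0.178
```

Call:
play_rows --pt "0 0 0 0 0 0 -1" --pt "0 0 0 0 0 0 -1"

```text
time_s: 10.48
eef_pos: [487.5, 321.9, 173.5]
ee_rot: [0.004, 0.998, 0.064, 0.005]
force: [0.5, -0.2, -3.1]
grip_width: 0.179
```

Run:
```python
from h import *
st()
```

```text
t 10.48 p [487.5 321.9 173.5] yaw 0.128 zax [ 0.01  -0.007 -1.   ] F [ 0.5 -0.2 -3.1] g 0.179 q6 1.83
```

Call:
play_rows --pt "-1 22 -10 0 0.01 0 -1" --pt "-1 16 -30 0 0 0 -1" --pt "0 0 -35 0 0 0 -1" --pt "0 0 -20 0 0 0 -1" --pt "0 0 0 0 0 0 -1"

```text
time_s: 10.9
eef_pos: [488.2, 356.7, 77.1]
ee_rot: [0.003, 0.998, 0.061, 0.002]
force: [-1.4, 0.2, -3.8]
grip_width: 0.178
```

Call:
play_rows --pt "0 0 0 0 0 0 -1"

```text
time_s: 10.98
eef_pos: [488.6, 355.6, 77.0]
ee_rot: [0.004, 0.998, 0.061, 0.001]
force: [0.7, -0.6, -1.2]
grip_width: 0.177
```

Call:
play_rows --pt "-3 2 -10 0 0 0 -1" --pt "0 0 -8 0 0 0 -1" --pt "0 0 -4 0 0 0 -1"

```text
time_s: 11.23
eef_pos: [488.0, 356.6, 57.5]
ee_rot: [0.003, 0.998, 0.059, 0.004]
force: [-0.4, -0.7, -3.2]
grip_width: 0.177
```

Call:
play_rows --pt "0 0 -3 0 0 0 -1"

```text
time_s: 11.32
eef_pos: [488.3, 356.5, 54.6]
ee_rot: [0.003, 0.998, 0.059, 0.004]
force: [-0.2, -0.0, -2.3]
grip_width: 0.179
```

Call:
play_rows --pt "0 0 -2 0 0 0 -1"

```text
time_s: 11.4
eef_pos: [488.5, 356.5, 52.7]
ee_rot: [0.002, 0.998, 0.059, 0.005]
force: [-0.1, 0.1, -2.7]
grip_width: 0.181
```

Call:
play_rows --pt "0 0 0 0 0 0 0" --pt "0 0 0 0 0 0 0" --pt "0 0 0 0 0 0 0" --pt "0 0 20 0 0 0 0" --pt "0 0 35 0 0 0 0"

```text
time_s: 11.82
eef_pos: [486.9, 355.6, 105.1]
ee_rot: [0.004, 0.998, 0.059, 0.001]
force: [1.3, 0.1, 0.0]
grip_width: 0.496
```

Run:
```python
from h import *
st(); c=cap('top'); I=cv2.GaussianBlur(c['img'],(3,3),0)
for x in rects(c,hsvmask(I,[50,60,50],[85,255,255]),80): print(*x)
R=cv2.bitwise_or(hsvmask(I,[0,150,100],[7,255,255]),hsvmask(I,[173,150,100],[179,255,255]))
for x in rects(c,R,75): print('red',*x)
```

```text
t 11.82 p [486.9 355.6 105.1] yaw 0.119 zax [ 0.003 -0.007 -1.   ] F [1.3 0.1 0. ] g 0.496 q6 1.9
[ 44. 297.] [421.3 700.2] [109.8  47.2] 0.018
[457. 247.] [ 546.3 -320.8] [34.9 34.9] -1.571
[182. 235.] [572.7 362.2] [57.9 19.9] 0.035
red [251. 355.] [280.2 187.3] [90.1 19.1] 1.203
red [275. 287.] [446.  128.5] [52. 12.] 0.258
red [335. 286.] [449.6 -18.5] [52.2 10.5] -0.382
```

Call:
play_rows --pt "0 0 25 0 0 0 0" --pt "-6 -36 15 0 0 0.07 0" --pt "-6 -36 0 0 0 0.07 0" --pt "-6 -36 0 0 0 0 0" --pt "-6 -36 0 0 0 0 0"

```text
time_s: 12.28
eef_pos: [467.6, 215.0, 162.1]
ee_rot: [-0.001, 0.99, 0.137, 0.016]
force: [0.5, -0.9, 0.8]
grip_width: 0.503
```

Call:
play_rows --pt "-6 -36 0 0 0 0 0" --pt "-6 -36 0 0 0 0 0" --pt "-2 -8 0 0 0 0 0" --pt "0 0 0 0 0 0 0" --pt "0 0 0 0 0 0 0"

```text
time_s: 12.7
eef_pos: [453.2, 127.2, 165.8]
ee_rot: [-0.0, 0.991, 0.134, 0.02]
force: [0.2, 1.1, 0.2]
grip_width: 0.498
```

Run:
```python
from h import *
st(); w=cap('wrist'); I=w['img']
R=cv2.bitwise_or(hsvmask(I,[0,150,100],[7,255,255]),hsvmask(I,[173,150,100],[179,255,255]))
for x in rects(w,R,75,300): print('red',*x)
c=cap('top'); I=cv2.GaussianBlur(c['img'],(3,3),0)
for x in rects(c,hsvmask(I,[50,60,50],[85,255,255]),80): print(*x)
```

```text
t 12.7 p [453.2 127.2 165.8] yaw 0.269 zax [ 0.04   0.006 -0.999] F [0.2 1.1 0.2] g 0.498 q6 1.32
red [546. 312.] [449.5 -18. ] [59.2 16.1] -0.373
red [312. 256.] [445.5 129.2] [59.3 15.6] 0.237
[ 45. 296.] [422.9 697.5] [107.9  50.4] 0.04
[184. 270.] [486.9 355.7] [55.8 18.3] 0.121
[457. 247.] [ 547.  -320.3] [36.5 35.6] 0.765
[182. 235.] [573.9 362.7] [56.4 18.9] 0.102
```

Call:
play_rows --pt "-4 2 -10 0 0.04 -0.02 0" --pt "-2 0 -30 0 0 0 0" --pt "0 0 -35 0 0 0 0" --pt "0 0 -12 0 0 0 0" --pt "0 0 0 0 0 0 0"

```text
time_s: 13.22
eef_pos: [449.0, 136.4, 76.6]
ee_rot: [-0.003, 0.992, 0.129, 0.003]
force: [-1.5, -0.2, -0.9]
grip_width: 0.503
```

Call:
play_rows --pt "0 0 0 0 0 0 0"

```text
time_s: 13.3
eef_pos: [448.8, 137.4, 76.2]
ee_rot: [-0.003, 0.992, 0.13, 0.002]
force: [-0.1, -0.6, -0.4]
grip_width: 0.498
```

Run:
```python
from h import *
st()
```

```text
t 13.3 p [448.8 137.4  76.2] yaw 0.26 zax [ 0.003  0.007 -1.   ] F [-0.1 -0.6 -0.4] g 0.498 q6 1.35
```

Call:
play_rows --pt "-2 -8 0 0 0 -0.012 0" --pt "0 0 -10 0 0 0 0" --pt "0 0 -10 0 0 0 0" --pt "0 0 -6 0 0 0 0"

```text
time_s: 13.63
eef_pos: [449.2, 130.1, 52.0]
ee_rot: [-0.003, 0.992, 0.124, 0.006]
force: [-0.7, -0.7, -1.3]
grip_width: 0.505
```

Call:
play_rows --pt "0 0 -3 0 0 0 0"

```text
time_s: 13.72
eef_pos: [449.0, 130.0, 48.3]
ee_rot: [-0.003, 0.992, 0.124, 0.006]
force: [-0.6, 0.7, 0.8]
grip_width: 0.498
```

Call:
play_rows --pt "-3 -1 -2 0 0 0 0" --pt "0 0 0 0 0 0 -1" --pt "0 0 0 0 0 0 -1" --pt "0 0 0 0 0 0 -1" --pt "0 0 0 0 0 0 -1"

```text
time_s: 14.13
eef_pos: [445.5, 128.8, 45.4]
ee_rot: [-0.003, 0.992, 0.124, 0.005]
force: [-0.2, -0.1, -2.4]
grip_width: 0.178
```

Call:
play_rows --pt "0 0 0 0 0 0 -1"

```text
time_s: 14.22
eef_pos: [445.4, 128.8, 45.4]
ee_rot: [-0.003, 0.992, 0.124, 0.005]
force: [0.1, -0.8, -3.0]
grip_width: 0.178
```

Call:
play_rows --pt "0 0 30 0 0 0 -1" --pt "0 0 35 0 0 0 -1" --pt "0 0 35 0 0 0 -1" --pt "0 0 20 0 0 0 -1" --pt "0 0 0 0 0 0 -1"

```text
time_s: 14.63
eef_pos: [442.3, 128.8, 168.6]
ee_rot: [-0.003, 0.992, 0.124, 0.002]
force: [0.2, -0.1, -2.3]
grip_width: 0.183
```

Run:
```python
from h import *
st(); w=cap('wrist'); I=w['img']; z=sense()['eef_pos'][2]+30
R=cv2.bitwise_or(hsvmask(I,[0,150,100],[7,255,255]),hsvmask(I,[173,150,100],[179,255,255]))
for x in rects(w,R,z,300): print('red',*x)
```

```text
t 14.63 p [442.3 128.8 168.6] yaw 0.249 zax [ 0.002  0.007 -1.   ] F [ 0.2 -0.1 -2.3] g 0.183 q6 1.34
red [150. 362.] [427.2 180.7] [11.3  6.3] -0.707
red [318. 351.] [442.1 129. ] [60.5 15.7] 0.243
red [558. 285.] [483.   66.8] [28.7  7.9] -0.375
```

Call:
play_rows --pt "32 -15 0 0 0 -0.11 -1" --pt "32 -15 0 0 0 -0.11 -1" --pt "32 -15 0 0 0 -0.11 -1" --pt "32 -15 0 0 0 -0.1 -1" --pt "32 -15 0 0 0 0 -1"

```text
time_s: 15.1
eef_pos: [599.2, 53.9, 157.6]
ee_rot: [-0.004, 0.995, -0.098, -0.006]
force: [0.8, 0.1, -3.0]
grip_width: 0.181
```

Call:
play_rows --pt "15 -7 0 0 0 0 -1" --pt "0 0 0 0 0 0 -1" --pt "0 0 0 0 0 0 -1" --pt "0 0 0 0 0 0 -1"

```text
time_s: 15.43
eef_pos: [616.3, 42.8, 145.9]
ee_rot: [-0.004, 0.995, -0.101, -0.012]
force: [-0.1, 0.8, -3.0]
grip_width: 0.177
```

Run:
```python
from h import *
st(); w=cap('wrist','w5'); 
for p in [(632,40.5,55),(616.5,-38.5,55)]: print(proj(w,p))
```

```text
t 15.43 p [616.3  42.8 145.9] yaw -0.203 zax [-0.024  0.011 -1.   ] F [-0.1  0.8 -3. ] g 0.177 q6 1.65
[318.7 210.2]
[460.4 209.2]
```

View pics/w5.png

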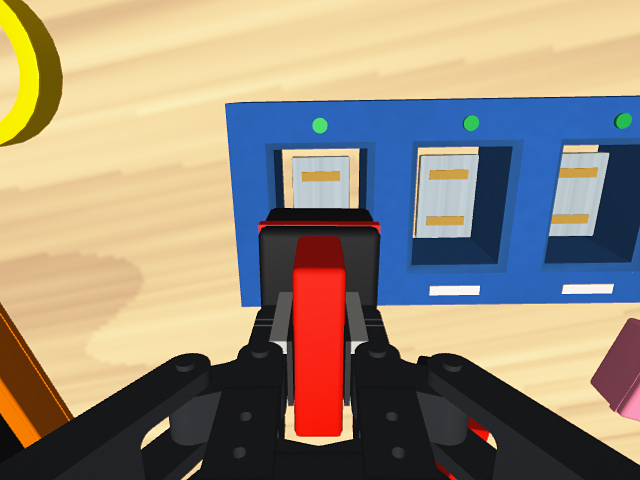

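Wrist view: the held pack's bar is at (319,365). The left bay is ahead of it, and the middle bay's mouth at about (462,206) matches the prediction of (460,209).

Call:
play_rows --pt "10 -2 0 -0.011 -0.024 0.017 -1" --pt "5 0 -10 0 0 0 -1" --pt "0 0 -14 0 0 0 -1" --pt "0 0 0 0 0 0 -1" --pt "0 0 0 0 0 0 -1"

```text
time_s: 15.9
eef_pos: [631.1, 43.1, 120.0]
ee_rot: [0.001, 0.996, -0.09, 0.001]
force: [-0.0, -0.2, -2.6]
grip_width: 0.18
```

Run:
```python
from h import *
st()
```

```text
t 15.9 p [631.1  43.1 120. ] yaw -0.18 zax [ 0.003 -0.001 -1.   ] F [-0.  -0.2 -2.6] g 0.18 q6 1.63
```

Call:
play_rows --pt "1.5 -3 -6 0 0 -0.006 -1" --pt "0 0 -8 0 0 0 -1" --pt "0 0 0 0 0 0 -1"

```text
time_s: 16.15
eef_pos: [632.9, 40.3, 105.6]
ee_rot: [0.001, 0.996, -0.093, 0.002]
force: [-0.1, 0.4, -2.9]
grip_width: 0.177
```

Call:
play_rows --pt "0 0 0 0 0 0 -1"

```text
time_s: 16.23
eef_pos: [633.0, 40.2, 105.6]
ee_rot: [0.001, 0.996, -0.093, 0.002]
force: [-0.3, 0.1, -2.9]
grip_width: 0.178
```

Exactly on target, so I insert.

Call:
play_rows --pt "0 0 -5 0 0 0 -1" --pt "0 0 -5 0 0 0 -1" --pt "0 0 -5 0 0 0 -1"

```text
time_s: 16.48
eef_pos: [633.7, 40.1, 90.9]
ee_rot: [0.001, 0.996, -0.093, 0.004]
force: [0.2, -0.6, -3.3]
grip_width: 0.182
```

Call:
play_rows --pt "0 0 -5 0 0 0 -1" --pt "0 0 -5 0 0 0 -1"

```text
time_s: 16.65
eef_pos: [633.7, 40.0, 79.8]
ee_rot: [0.001, 0.996, -0.093, 0.003]
force: [0.1, -0.3, -2.3]
grip_width: 0.184
```

Call:
play_rows --pt "0 0 -5 0 0 0 -1" --pt "0 0 -4 0 0 0 -1"

```text
time_s: 16.82
eef_pos: [633.5, 40.1, 69.5]
ee_rot: [0.001, 0.996, -0.093, 0.003]
force: [-2.4, 0.1, 5.8]
grip_width: 0.175
```

Call:
play_rows --pt "0 0 -5 0 0 0 -1"

```text
time_s: 16.9
eef_pos: [633.6, 40.1, 64.9]
ee_rot: [0.001, 0.996, -0.093, 0.003]
force: [-4.6, 0.2, 6.7]
grip_width: 0.178
```

Call:
play_rows --pt "0 0 -4 0 0 0 -1"

```text
time_s: 16.98
eef_pos: [633.6, 40.1, 61.3]
ee_rot: [0.001, 0.996, -0.093, 0.003]
force: [-4.6, 0.9, 7.2]
grip_width: 0.178
```

Call:
play_rows --pt "0 0 -3 0 0 0 -1"

```text
time_s: 17.07
eef_pos: [634.0, 40.1, 60.2]
ee_rot: [0.001, 0.996, -0.093, 0.004]
force: [-13.3, 0.8, 32.9]
grip_width: 0.177
```

Firm stop at z = 60.2, which is flush. I release and go to the second drained pack.

Call:
play_rows --pt "0 0 0 0 0 0 0" --pt "0 0 0 0 0 0 0" --pt "0 0 0 0 0 0 0" --pt "0 0 20 0 0 0 0" --pt "0 0 35 0 0 0 0"

```text
time_s: 17.48
eef_pos: [631.9, 40.2, 110.9]
ee_rot: [0.001, 0.996, -0.093, -0.0]
force: [-0.4, -0.5, -0.1]
grip_width: 0.498
```

Call:
play_rows --pt "0 0 35 0 0 -0.06 0" --pt "-38 -12 10 0 0 -0.06 0" --pt "-38 -12 0 0 0 -0.06 0" --pt "-38 -12 0 0 0 0 0" --pt "-38 -12 0 0 0 0 0"

```text
time_s: 17.9
eef_pos: [484.3, -8.4, 165.0]
ee_rot: [0.001, 0.983, -0.185, 0.011]
force: [1.7, -1.0, 0.9]
grip_width: 0.503
```

Call:
play_rows --pt "-20 -6 0 0 0 0 0" --pt "0 0 0 0 0 0 0" --pt "0 0 0 0 0 0 0" --pt "0 0 0 0 0 0 0"

```text
time_s: 18.23
eef_pos: [458.7, -15.7, 166.0]
ee_rot: [0.001, 0.982, -0.186, 0.012]
force: [0.0, 0.5, -0.9]
grip_width: 0.501
```

Run:
```python
from h import *
st(); 
def red(I): return cv2.bitwise_or(hsvmask(I,[0,150,100],[7,255,255]),hsvmask(I,[173,150,100],[179,255,255]))
w=cap('wrist')
for x in rects(w,red(w['img']),75,300): print('wrist z75',*x)
for x in rects(w,red(w['img']),90,300): print('wrist z90',*x)
```

```text
t 18.23 p [458.7 -15.7 166. ] yaw -0.375 zax [ 0.022 -0.006 -1.   ] F [ 0.   0.5 -0.9] g 0.501 q6 1.65
wrist z75 [331. 253.] [449.6 -19.4] [59.1 15.6] -0.376
wrist z75 [85. 14.] [615.6  50.3] [16.6 15. ] 1.362
wrist z90 [331. 253.] [454.4 -20.9] [55.3 14.6] -0.375
wrist z90 [85. 14.] [609.9  44.4] [15.4 14.2] 1.371
```

Call:
play_rows --pt "-6 -2 -10 0 0.022 0 0" --pt "-2 -1 -30 0 0 0 0" --pt "0 0 -35 0 0 0 0" --pt "0 0 -12 0 0 0 0" --pt "0 0 0 0 0 0 0"

```text
time_s: 18.7
eef_pos: [452.9, -18.4, 73.5]
ee_rot: [0.004, 0.983, -0.184, -0.0]
force: [-0.6, 0.4, 0.7]
grip_width: 0.5
```

Call:
play_rows --pt "0 0 0 0 0 0 0"

```text
time_s: 18.78
eef_pos: [452.7, -18.2, 72.5]
ee_rot: [0.003, 0.983, -0.184, -0.001]
force: [0.4, -0.5, 0.3]
grip_width: 0.501
```

Run:
```python
from h import *
st()
```

```text
t 18.78 p [452.7 -18.2  72.5] yaw -0.371 zax [-0.004 -0.006 -1.   ] F [ 0.4 -0.5  0.3] g 0.501 q6 1.65
```

Call:
play_rows --pt "-3 -1 -8 0 0 0 0" --pt "0 0 -9 0 0 0 0" --pt "0 0 -6 0 0 0 0" --pt "0 0 -2 0 0 0 0"

```text
time_s: 19.12
eef_pos: [451.1, -19.5, 47.0]
ee_rot: [0.004, 0.983, -0.184, 0.0]
force: [0.4, -0.3, 0.5]
grip_width: 0.501
```

Call:
play_rows --pt "0 0 0 0 0 0 0"

```text
time_s: 19.2
eef_pos: [451.0, -19.5, 46.6]
ee_rot: [0.004, 0.983, -0.184, -0.0]
force: [-0.2, -0.0, -0.3]
grip_width: 0.5
```

Call:
play_rows --pt "-1 0 -1 0 0 0 0" --pt "0 0 0 0 0 0 -1" --pt "0 0 0 0 0 0 -1" --pt "0 0 0 0 0 0 -1" --pt "0 0 0 0 0 0 -1"

```text
time_s: 19.62
eef_pos: [450.4, -19.6, 46.4]
ee_rot: [0.004, 0.983, -0.184, 0.001]
force: [0.0, 0.5, -2.9]
grip_width: 0.178
```

Call:
play_rows --pt "0 0 0 0 0 0 -1" --pt "0 0 20 0 0 0 -1" --pt "0 0 35 0 0 0 -1" --pt "0 0 35 0 0 0 -1" --pt "0 0 15 0 0 0 -1"

```text
time_s: 20.03
eef_pos: [446.5, -18.5, 151.2]
ee_rot: [0.003, 0.983, -0.184, -0.005]
force: [0.5, 0.5, -2.7]
grip_width: 0.175
```

Call:
play_rows --pt "33 -4 0 0 0 0.06 -1" --pt "33 -4 0 0 0 0.06 -1" --pt "33 -4 0 0 0 0.06 -1" --pt "33 -4 0 0 0 0 -1" --pt "15 -2 0 0 0 0 -1"

```text
time_s: 20.45
eef_pos: [597.2, -36.2, 156.1]
ee_rot: [0.004, 0.996, -0.09, -0.002]
force: [0.2, 0.4, -3.6]
grip_width: 0.177
```

Call:
play_rows --pt "0 0 0 0 0 0 -1" --pt "0 0 0 0 0 0 -1" --pt "0 0 0 0 0 0 -1"

```text
time_s: 20.7
eef_pos: [598.6, -36.4, 153.7]
ee_rot: [0.004, 0.996, -0.09, -0.003]
force: [-0.5, 0.4, -3.5]
grip_width: 0.177
```

Run:
```python
from h import *
st(); w=cap('wrist'); I=w['img']; z=sense()['eef_pos'][2]+30
R=cv2.bitwise_or(hsvmask(I,[0,150,100],[7,255,255]),hsvmask(I,[173,150,100],[179,255,255]))
for x in rects(w,R,z,300): print('red held',*x)
for x in rects(w,R,90,300): print('red z90',*x)
```

```text
t 20.7 p [598.6 -36.4 153.7] yaw -0.18 zax [-0.008 -0.007 -1.   ] F [-0.5  0.4 -3.5] g 0.177 q6 1.5
red held [318. 337.] [604.3 -36.7] [68.8 15.5] -0.185
red held [319. 225.] [640.8 -43.7] [33.6  3.5] 1.379
red held [165. 210.] [651.9  -3.1] [33.9 13.8] -0.191
red z90 [318. 337.] [546.5 -26.9] [126.4  28.4] -0.184
red z90 [319. 225.] [613.5 -39.5] [61.6  6.4] 1.38
red z90 [165. 210.] [634.  35.] [62.1 25.3] -0.19
```

Call:
play_rows --pt "12 -1 0 0.007 -0.008 -0.006 -1" --pt "6 -1 -12 0 0 0 -1" --pt "0 0 -18 0 0 0 -1" --pt "0 0 -10 0 0 0 -1" --pt "0 0 0 0 0 0 -1"

```text
time_s: 21.17
eef_pos: [614.0, -37.9, 111.4]
ee_rot: [-0.0, 0.996, -0.093, -0.001]
force: [-0.3, -0.0, -2.8]
grip_width: 0.182
```

Call:
play_rows --pt "0 0 0 0 0 0 -1"

```text
time_s: 21.25
eef_pos: [613.5, -37.7, 110.9]
ee_rot: [-0.0, 0.996, -0.093, -0.001]
force: [-0.9, -0.4, -3.1]
grip_width: 0.18
```

Run:
```python
from h import *
st()
```

```text
t 21.25 p [613.5 -37.7 110.9] yaw -0.186 zax [-0.003  0.    -1.   ] F [-0.9 -0.4 -3.1] g 0.18 q6 1.51
```

Call:
play_rows --pt "4 -1 0 0 0 0 -1" --pt "0 0 -5 0 0 0 -1" --pt "0 0 0 0 0 0 -1"

```text
time_s: 21.5
eef_pos: [617.8, -38.9, 106.7]
ee_rot: [0.0, 0.996, -0.093, -0.001]
force: [-0.0, -0.0, -3.4]
grip_width: 0.176
```

Call:
play_rows --pt "0 0 0 0 0 0 -1"

```text
time_s: 21.58
eef_pos: [618.1, -38.9, 107.1]
ee_rot: [0.0, 0.996, -0.093, -0.0]
force: [-0.0, -0.5, -2.9]
grip_width: 0.175
```

Call:
play_rows --pt "0 0 -5 0 0 0 -1" --pt "0 0 -5 0 0 0 -1" --pt "0 0 -5 0 0 0 -1"

```text
time_s: 21.83
eef_pos: [618.8, -39.1, 92.7]
ee_rot: [0.0, 0.996, -0.093, 0.001]
force: [0.1, -0.9, -3.1]
grip_width: 0.185
```

Call:
play_rows --pt "0 0 -5 0 0 0 -1" --pt "0 0 -5 0 0 0 -1"

```text
time_s: 22.0
eef_pos: [618.7, -39.0, 81.4]
ee_rot: [0.0, 0.996, -0.093, 0.001]
force: [0.2, 0.7, -2.1]
grip_width: 0.181
```

Call:
play_rows --pt "0 0 -5 0 0 0 -1"

```text
time_s: 22.08
eef_pos: [618.5, -39.0, 75.6]
ee_rot: [0.0, 0.996, -0.093, 0.001]
force: [0.3, 0.1, -2.5]
grip_width: 0.178
```

Call:
play_rows --pt "0 0 -5 0 0 0 -1"

```text
time_s: 22.17
eef_pos: [618.5, -39.0, 70.0]
ee_rot: [0.0, 0.996, -0.093, 0.001]
force: [-1.5, 0.5, 6.2]
grip_width: 0.175
```

Call:
play_rows --pt "0 0 -5 0 0 0 -1"

```text
time_s: 22.25
eef_pos: [618.6, -39.0, 65.2]
ee_rot: [0.0, 0.996, -0.093, 0.001]
force: [-2.7, 0.1, 7.0]
grip_width: 0.178
```

Call:
play_rows --pt "0 0 -4 0 0 0 -1"

```text
time_s: 22.33
eef_pos: [618.6, -39.0, 61.4]
ee_rot: [0.0, 0.996, -0.093, 0.001]
force: [-3.8, 0.8, 7.2]
grip_width: 0.176
```

Call:
play_rows --pt "0 0 -2.5 0 0 0 -1"

```text
time_s: 22.42
eef_pos: [619.0, -39.1, 60.9]
ee_rot: [0.001, 0.996, -0.093, 0.001]
force: [-12.3, 1.5, 33.6]
grip_width: 0.174
```

Call:
play_rows --pt "0 0 0 0 0 0 0" --pt "0 0 0 0 0 0 0" --pt "0 0 0 0 0 0 0" --pt "0 0 20 0 0 0 0" --pt "0 0 35 0 0 0 0"

```text
time_s: 22.83
eef_pos: [616.9, -38.6, 111.5]
ee_rot: [-0.0, 0.996, -0.093, -0.003]
force: [-0.0, -0.4, -0.4]
grip_width: 0.497
```

Stopped at z = 60.9, so the second pack is flush. Next the timer key, turning the tool about +2.8 rad on the way.

Call:
play_rows --pt "0 0 35 0 0 0.12 0" --pt "-16 -28 20 0 0 0.12 0" --pt "-16 -28 5 0 0 0.12 0" --pt "-16 -28 0 0 0 0.12 0" --pt "-16 -28 0 0 0 0.12 0"

```text
time_s: 23.25
eef_pos: [554.8, -149.8, 180.5]
ee_rot: [0.003, 0.976, 0.216, 0.003]
force: [1.4, -0.8, -1.0]
grip_width: 0.497
```

Call:
play_rows --pt "-16 -28 0 0 0 0.12 0" --pt "-16 -28 0 0 0 0.12 0" --pt "-16 -28 0 0 0 0.12 0" --pt "-16 -28 0 0 0 0.12 0" --pt "-16 -28 0 0 0 0.12 0"

```text
time_s: 23.67
eef_pos: [472.5, -293.1, 181.1]
ee_rot: [0.003, 0.866, 0.499, 0.005]
force: [0.1, 0.4, 0.6]
grip_width: 0.5
```

Call:
play_rows --pt "-10 -14 0 0 0 0.12 0" --pt "0 0 0 0 0 0.12 0" --pt "0 0 0 0 0 0.12 0" --pt "0 0 0 0 0 0.12 0" --pt "0 0 0 0 0 0.12 0"

```text
time_s: 24.08
eef_pos: [458.0, -314.9, 180.3]
ee_rot: [0.002, 0.673, 0.74, 0.005]
force: [-1.1, 0.4, 0.6]
grip_width: 0.498
```

Call:
play_rows --pt "0 0 0 0 0 0.12 0" --pt "0 0 0 0 0 0.12 0" --pt "0 0 0 0 0 0.12 0" --pt "0 0 0 0 0 0.12 0" --pt "0 0 0 0 0 0.12 0"

```text
time_s: 24.5
eef_pos: [458.0, -315.7, 179.5]
ee_rot: [0.001, 0.412, 0.911, 0.006]
force: [1.2, 0.2, 0.2]
grip_width: 0.494
```

Run:
```python
from h import *
st()
```

```text
t 24.5 p [ 458.  -315.7  179.5] yaw 2.292 zax [ 0.007  0.01  -1.   ] F [1.2 0.2 0.2] g 0.494 q6 -1.54
```

Call:
play_rows --pt "0 0 0 0 0 0.11 0" --pt "0 0 0 0 0 0.11 0" --pt "0 0 0 0 0 0 0" --pt "0 0 0 0 0 0 0"

```text
time_s: 24.83
eef_pos: [458.2, -316.0, 178.8]
ee_rot: [0.001, 0.303, 0.953, 0.006]
force: [-0.0, 0.3, 0.0]
grip_width: 0.496
```

Run:
```python
from h import *
st(); print(sense()['joints'].round(2)); w=cap('wrist','w6'); I=w['img']
m=hsvmask(I,[10,90,60],[24,255,255])
for x in rects(w,m,108,300): print(*x)
print(proj(w,(453,-318,108)),proj(w,(451.7,-320,60)),proj(w,(547,-320.5,78)))
```

```text
t 24.83 p [ 458.2 -316.   178.8] yaw 2.525 zax [ 0.005  0.011 -1.   ] F [-0.   0.3  0. ] g 0.496 q6 -1.78
[-0.82  0.43  1.48  0.01  1.24 -1.78]
[473. 465.] [ 632.8 -319.7] [40.6 19.6] -0.006
[163. 465.] [ 513.1 -477.6] [32.1 23.5] -0.749
[303. 232.] [ 446.  -315.8] [58.2 12.3] -0.507
[314. 214.] [ 464.6 -308. ] [397.2 253.5] 0.924
[307.6 247.7] [304.8 224.3] [388.4 345.3]
```

View pics/w6.png

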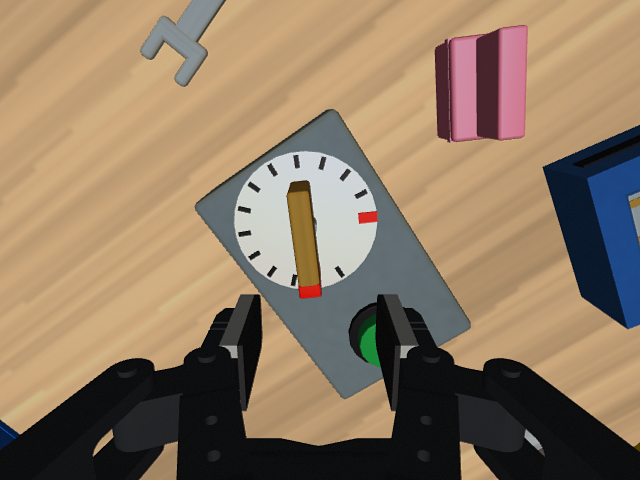

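Wrist view: the dial's centre is at about (306,220) and the wing runs from (299,182) to its red tip at (310,295). The end mark is at (368,217) and the plunger behind the finger at (378,340).

Run:
```python
from h import *
w=cap('wrist'); I=w['img']
print('dial',onz(w,306,220,60))
a,b=onz(w,299,182,108),onz(w,310,288,108); print(a,b,(a+b)/2,np.linalg.norm(a-b),np.arctan2(*(b-a)[[1,0]]))
r=cv2.bitwise_or(hsvmask(I,[0,150,100],[7,255,255]),hsvmask(I,[173,150,100],[179,255,255]))
for bl in blobs(r,30): print(cv2.boundingRect(bl))
m=hsvmask(I,[10,90,60],[24,255,255])
for bl in blobs(m,300): print(cv2.boundingRect(bl), cv2.minAreaRect(bl))
d=hsvmask(I,[0,0,150],[179,30,255])
for bl in blobs(d,3000): print('dial',cv2.fitEllipse(bl)[0],cv2.boundingRect(bl), onz(w,*cv2.fitEllipse(bl)[0],60))
```

```text
dial [ 449.8 -317.7   60. ]
[ 421.7 -300.8  108. ] [ 472.8 -330.6  108. ] [ 447.25 -315.7   108.  ] 59.15445883447843 -0.5279527643189047
(299, 284, 22, 15)
(358, 211, 20, 13)
(459, 442, 40, 38) ((478.5, 460.5), (37.0, 39.0), 90.0)
(139, 442, 39, 38) ((158.0, 460.5), (37.0, 38.0), 90.0)
(287, 181, 33, 106) ((302.85638427734375, 233.32240295410156), (105.29310607910156, 23.65402603149414), 83.04703521728516)
(0, 0, 640, 451) ((319.49993896484375, 224.99996948242188), (638.9998779296875, 449.99993896484375), 0.0)
dial (304.951904296875, 219.55325317382812) (234, 151, 143, 138) [ 449.2 -318.1   60. ]
```

Call:
play_rows --pt "-7 -1.5 0 0.01 0.005 0.08 0" --pt "0 0 -15 0 0 0 0" --pt "0 0 -20 0 0 0 0" --pt "0 0 -15 0 0 0 0" --pt "0 0 0 0 0 0 0"

```text
time_s: 25.35
eef_pos: [451.3, -318.0, 128.3]
ee_rot: [-0.002, 0.269, 0.963, 0.009]
force: [0.1, 0.5, -0.7]
grip_width: 0.498
```

Call:
play_rows --pt "0 0 0 0 0 0 0"

```text
time_s: 25.43
eef_pos: [451.3, -318.0, 128.4]
ee_rot: [-0.002, 0.27, 0.963, 0.009]
force: [-0.0, -0.2, -0.1]
grip_width: 0.504
```

Run:
```python
from h import *
st()
```

```text
t 25.43 p [ 451.3 -318.   128.4] yaw 2.595 zax [ 0.001  0.019 -1.   ] F [-0.  -0.2 -0.1] g 0.504 q6 -1.86
```

Call:
play_rows --pt "0 0 -5 -0.019 0 0.015 0" --pt "0 0 -15 0 0 0 0" --pt "0 0 -15 0 0 0 0" --pt "0 0 -10 0 0 0 0" --pt "0 0 -3 0 0 0 0"

```text
time_s: 25.85
eef_pos: [453.3, -320.0, 84.3]
ee_rot: [0.004, 0.265, 0.964, -0.003]
force: [0.3, 0.7, 0.8]
grip_width: 0.5
```

Call:
play_rows --pt "0 0 0 0 0 0 0"

```text
time_s: 25.93
eef_pos: [453.4, -320.0, 84.3]
ee_rot: [0.004, 0.265, 0.964, -0.003]
force: [0.2, 0.3, 0.3]
grip_width: 0.504
```

Run:
```python
from h import *
st()
```

```text
t 25.93 p [ 453.4 -320.    84.3] yaw 2.605 zax [ 0.006 -0.007 -1.   ] F [0.2 0.3 0.3] g 0.504 q6 -1.86
```

Adjust by (-2.5, +2, -6), then close with a firm grip.

Call:
play_rows --pt "-2.5 2 -6 0 0 0.006 0" --pt "0 0 0 0 0 0 -1" --pt "0 0 0 0 0 0 -1" --pt "0 0 0 0 0 0 -1" --pt "0 0 0 0 0 0 -1" --grip_force 80

```text
time_s: 26.35
eef_pos: [450.8, -319.4, 80.1]
ee_rot: [0.005, 0.262, 0.965, -0.004]
force: [3.8, 1.3, -6.0]
grip_width: 0.124
```

Call:
play_rows --pt "0 0 0 0 0 0 -1" --pt "0 0 0 0 0 0 -1"

```text
time_s: 26.52
eef_pos: [450.8, -319.3, 80.1]
ee_rot: [0.005, 0.263, 0.965, -0.004]
force: [-0.9, -0.8, -2.8]
grip_width: 0.125
```

Call:
play_rows --pt "0 0 0 0 0 -0.08 -1" --pt "0 0 0 0 0 -0.12 -1"

```text
time_s: 26.68
eef_pos: [450.9, -319.2, 80.1]
ee_rot: [0.005, 0.359, 0.933, -0.004]
force: [-0.5, -0.5, -3.5]
grip_width: 0.125
```

Run:
```python
from h import *
st(); print(sense()['wrist_torque'])
```

```text
t 26.68 p [ 450.9 -319.2   80.1] yaw 2.407 zax [ 0.006 -0.012 -1.   ] F [-0.5 -0.5 -3.5] g 0.125 q6 -1.66
[ 0.08135766 -0.30045827  0.24689276]
```

Call:
play_rows --pt "0 0 0 0 0 -0.12 -1" --pt "0 0 0 0 0 -0.12 -1" --pt "0 0 0 0 0 -0.12 -1" --pt "0 0 0 0 0 -0.12 -1" --pt "0 0 0 0 0 -0.12 -1"

```text
time_s: 27.1
eef_pos: [451.3, -319.1, 80.1]
ee_rot: [0.004, 0.629, 0.778, -0.006]
force: [0.5, -1.5, -3.6]
grip_width: 0.123
```

Call:
play_rows --pt "0 0 0 0 0 -0.12 -1" --pt "0 0 0 0 0 -0.12 -1" --pt "0 0 0 0 0 -0.12 -1" --pt "0 0 0 0 0 -0.12 -1" --pt "0 0 0 0 0 -0.12 -1"

```text
time_s: 27.52
eef_pos: [451.7, -319.1, 80.1]
ee_rot: [0.002, 0.837, 0.547, -0.007]
force: [-0.3, -1.4, -4.1]
grip_width: 0.126
```

Run:
```python
from h import *
st(); print(sense()['wrist_torque'])
```

```text
t 27.52 p [ 451.7 -319.1   80.1] yaw 1.157 zax [-0.01  -0.012 -1.   ] F [-0.3 -1.4 -4.1] g 0.126 q6 -0.4
[-0.17180863 -0.26217508  0.26772897]
```

Call:
play_rows --pt "0 0 0 0 0 -0.12 -1" --pt "0 0 0 0 0 -0.12 -1" --pt "0 0 0 0 0 -0.12 -1" --pt "0 0 0 0 0 -0.12 -1" --pt "0 0 0 0 0 -0.12 -1"

```text
time_s: 27.93
eef_pos: [451.9, -319.4, 80.1]
ee_rot: [0.001, 0.965, 0.263, -0.008]
force: [0.3, -0.2, -3.5]
grip_width: 0.124
```

Call:
play_rows --pt "0 0 0 0 0 -0.12 -1" --pt "0 0 0 0 0 -0.12 -1" --pt "0 0 0 0 0 -0.12 -1" --pt "0 0 0 0 0 -0.12 -1" --pt "0 0 0 0 0 -0.12 -1"

```text
time_s: 28.35
eef_pos: [452.0, -319.9, 80.1]
ee_rot: [-0.0, 0.999, -0.047, -0.009]
force: [-1.1, -1.1, -3.1]
grip_width: 0.129
```

Call:
play_rows --pt "0 0 0 0 0 -0.12 -1" --pt "0 0 0 0 0 -0.12 -1" --pt "0 0 0 0 0 -0.12 -1" --pt "0 0 0 0 0 -0.12 -1" --pt "0 0 0 0 0 -0.12 -1"

```text
time_s: 28.77
eef_pos: [451.8, -320.2, 80.1]
ee_rot: [-0.002, 0.936, -0.351, -0.009]
force: [-1.2, -0.5, -3.4]
grip_width: 0.123
```

Call:
play_rows --pt "0 0 0 0 0 -0.12 -1" --pt "0 0 0 0 0 -0.12 -1" --pt "0 0 0 0 0 -0.12 -1" --pt "0 0 0 0 0 -0.12 -1" --pt "0 0 0 0 0 -0.08 -1"

```text
time_s: 29.18
eef_pos: [451.5, -320.4, 80.1]
ee_rot: [-0.003, 0.795, -0.607, -0.009]
force: [-0.8, 0.3, -3.2]
grip_width: 0.124
```

Run:
```python
from h import *
st(); print(sense()['wrist_torque'],sense()['joints'].round(3))
```

```text
t 29.18 p [ 451.5 -320.4   80.1] yaw -1.303 zax [-0.01   0.015 -1.   ] F [-0.8  0.3 -3.2] g 0.124 q6 2.04
[-0.23957842 -0.11234758  0.23952543] [-0.83   0.545  1.577  0.003  1.038  2.042]
```

Call:
play_rows --pt "0 0 0 0 0 -0.12 -1" --pt "0 0 0 0 0 -0.12 -1" --pt "0 0 0 0 0 -0.12 -1" --pt "0 0 0 0 0 -0.12 -1" --pt "0 0 0 0 0 -0.06 -1"

```text
time_s: 29.6
eef_pos: [451.1, -320.4, 80.1]
ee_rot: [0.004, -0.595, 0.804, 0.008]
force: [-0.4, -0.3, -3.5]
grip_width: 0.127
```

Run:
```python
from h import *
st(); print(sense()['wrist_torque'],sense()['joints'].round(3))
```

```text
t 29.6 p [ 451.1 -320.4   80.1] yaw -1.867 zax [-0.003  0.017 -1.   ] F [-0.4 -0.3 -3.5] g 0.127 q6 2.6
[-0.23666164 -0.12307967  0.2525605 ] [-0.834  0.542  1.582  0.011  1.032  2.598]
```

Call:
play_rows --pt "0 0 0 0 0 -0.1 -1" --pt "0 0 0 0 0 -0.05 -1"

```text
time_s: 29.77
eef_pos: [450.9, -320.3, 80.1]
ee_rot: [0.004, -0.53, 0.848, 0.007]
force: [0.0, -0.2, -2.9]
grip_width: 0.13
```

Run:
```python
from h import *
st(); print(sense()['wrist_torque'],sense()['joints'].round(3))
```

```text
t 29.77 p [ 450.9 -320.3   80.1] yaw -2.024 zax [-0.001  0.017 -1.   ] F [ 0.  -0.2 -2.9] g 0.13 q6 2.75
[-0.23526751 -0.08596713  0.25333825] [-0.834  0.541  1.584  0.012  1.03   2.754]
```

Key at about 5.16 rad by the tool's yaw. I release, rise, turn the wrist back and check.

Call:
play_rows --pt "0 0 0 0 0 0 0" --pt "0 0 0 0 0 0 0" --pt "0 0 0 0 0 0 0" --pt "0 0 15 0 0 0 0" --pt "0 0 30 0 0 0 0"

```text
time_s: 30.18
eef_pos: [449.5, -318.5, 122.2]
ee_rot: [0.003, -0.532, 0.846, 0.012]
force: [-0.2, 0.8, 0.3]
grip_width: 0.497
```

Call:
play_rows --pt "0 0 35 0 0 0.12 0" --pt "0 0 30 0 0 0.12 -1" --pt "0 0 0 0 0 0.12 -1" --pt "0 0 0 0 0 0.12 -1" --pt "0 0 0 0 0 0.12 -1"

```text
time_s: 30.6
eef_pos: [451.0, -319.8, 198.2]
ee_rot: [0.001, 0.766, -0.643, -0.006]
force: [-0.6, -0.1, 0.4]
grip_width: 0.003
```

Run:
```python
from h import *
st(); w=cap('wrist','w7'); s=cap('scene'); 
a=s['img'][160:330,130:380]; cv2.imwrite('pics/s7.png',cv2.resize(a,None,fx=3,fy=3,interpolation=cv2.INTER_CUBIC))
c=cap('top'); I=cv2.GaussianBlur(c['img'],(3,3),0)
for x in rects(c,hsvmask(I,[50,60,50],[85,255,255]),80): print(*x)
R=cv2.bitwise_or(hsvmask(I,[0,150,100],[7,255,255]),hsvmask(I,[173,150,100],[179,255,255]))
for x in rects(c,R,90): print('red',*x)
cv2.imwrite('pics/both.png',np.vstack([w['img'][:240], cv2.resize(a,(640,350))]))
```

```text
t 30.6 p [ 451.  -319.8  198.2] yaw -1.396 zax [-0.01   0.007 -1.   ] F [-0.6 -0.1  0.4] g 0.003 q6 2.14
[ 44. 296.] [422.9 698.7] [107.9  47.9] 0.04
[184. 270.] [487.  355.9] [54.7 17.4] 0.03
[457. 247.] [ 547.  -320.3] [36.5 35.6] 0.765
[182. 235.] [573.9 362.7] [56.5 18.6] 0.113
red [251. 355.] [281.8 185.1] [89.2 18.7] 1.2
red [343. 218.] [617.4 -37.3] [53.5 12.2] -0.197
red [311. 212.] [632.3  41.5] [54.  13.2] -0.167
```

View pics/both.png

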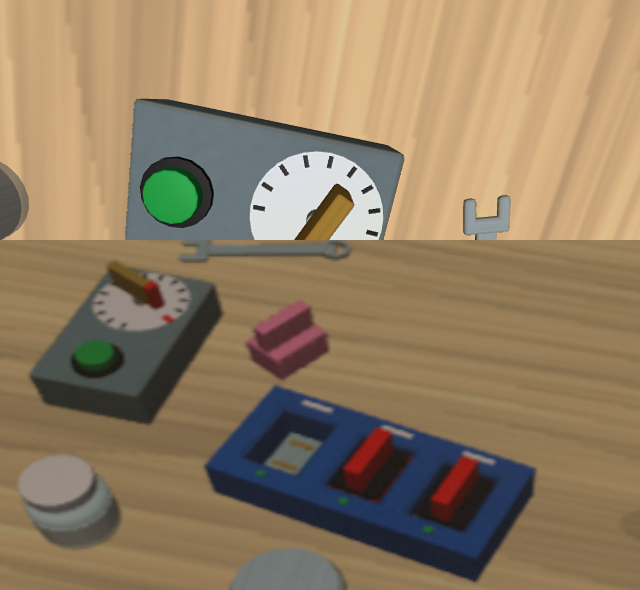

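Bottom (scene): the key's red tip points at the red mark, both red packs sit flush, and the right bay is empty. Top: the plunger is out. I push it now.

Call:
play_rows --pt "33 0 0 0 0 0 -1" --pt "33 0 0 0 0 0 -1" --pt "24 0 -20 0 0 0 -1" --pt "0 0 -30 0 0 0 -1" --pt "0 0 -25 0 0 0 -1"

```text
time_s: 31.17
eef_pos: [545.3, -320.1, 123.9]
ee_rot: [0.0, 0.756, -0.655, -0.003]
force: [0.4, 0.5, 0.3]
grip_width: -0.005
```

Call:
play_rows --pt "0 0 0 0 0 0 -1" --pt "0 0 0 0 0 0 -1"

```text
time_s: 31.33
eef_pos: [543.9, -318.4, 118.4]
ee_rot: [0.0, 0.754, -0.656, -0.008]
force: [-0.1, 0.6, 0.0]
grip_width: 0.004
```

Run:
```python
from h import *
st()
```

```text
t 31.33 p [ 543.9 -318.4  118.4] yaw -1.432 zax [-0.013  0.01  -1.   ] F [-0.1  0.6  0. ] g 0.004 q6 2.29
```

Call:
play_rows --pt "3 -2 -10 0 0 0 -1" --pt "0 0 -12 0 0 0 -1" --pt "0 0 -8 0 0 0 -1"

```text
time_s: 31.58
eef_pos: [548.1, -322.0, 91.0]
ee_rot: [0.0, 0.753, -0.658, -0.005]
force: [-0.1, -0.6, -0.2]
grip_width: -0.003
```

Call:
play_rows --pt "0 0 -4 0 0 0 -1"

```text
time_s: 31.67
eef_pos: [547.9, -322.1, 86.3]
ee_rot: [0.0, 0.753, -0.658, -0.005]
force: [-0.6, 0.3, -0.5]
grip_width: 0.003
```

Call:
play_rows --pt "0 0 -5 0 0 0 -1"

```text
time_s: 31.75
eef_pos: [548.0, -322.4, 81.3]
ee_rot: [0.0, 0.753, -0.658, -0.005]
force: [-0.6, -0.4, -0.4]
grip_width: 0.003
```

Call:
play_rows --pt "0 0 -4 0 0 0 -1"

```text
time_s: 31.83
eef_pos: [547.9, -322.5, 77.0]
ee_rot: [0.0, 0.752, -0.659, -0.005]
force: [0.2, 1.5, 3.0]
grip_width: 0.003
```

Call:
play_rows --pt "0 0 -4 0 0 0 -1"

```text
time_s: 31.92
eef_pos: [547.9, -322.4, 73.2]
ee_rot: [0.0, 0.752, -0.659, -0.004]
force: [-1.8, 2.0, 4.2]
grip_width: -0.001
```

Call:
play_rows --pt "0 0 -3 0 0 0 -1"

```text
time_s: 32.0
eef_pos: [547.9, -322.4, 70.2]
ee_rot: [0.0, 0.752, -0.659, -0.004]
force: [-2.0, 0.9, 3.1]
grip_width: -0.005
```

Call:
play_rows --pt "0 0 -2.5 0 0 0 -1"

```text
time_s: 32.08
eef_pos: [548.2, -322.6, 69.7]
ee_rot: [0.0, 0.752, -0.659, -0.004]
force: [-9.9, 7.8, 31.5]
grip_width: -0.0
```

Call:
play_rows --pt "0 0 0 0 0 0 -1" --pt "0 0 0 0 0 0 -1" --pt "0 0 0 0 0 0 -1"

```text
time_s: 32.33
eef_pos: [548.7, -323.0, 71.2]
ee_rot: [0.001, 0.753, -0.659, -0.002]
force: [0.6, 0.3, -0.3]
grip_width: 0.001
```

Firm stop at 69.7, so the plunger is fully in. I rise clear and run the last checks.

Call:
play_rows --pt "0 0 20 0 0 0 -1" --pt "0 0 40 0 0 0 -1" --pt "0 0 40 0 0 0 -1" --pt "0 0 40 0 0 0 -1" --pt "-20 0 20 0 0 0 -1"

```text
time_s: 32.75
eef_pos: [526.7, -320.1, 228.6]
ee_rot: [0.0, 0.753, -0.658, -0.01]
force: [-0.0, -0.2, 1.0]
grip_width: -0.001
```

Call:
play_rows --pt "0 0 0 0 0 0 -1" --pt "0 0 0 0 0 0 -1" --pt "0 0 0 0 0 0 -1"

```text
time_s: 33.0
eef_pos: [526.3, -321.4, 233.3]
ee_rot: [0.001, 0.752, -0.659, -0.005]
force: [-0.1, 0.3, -0.4]
grip_width: 0.005
```

Run:
```python
from h import *
st(); s=cap('scene'); 
a=s['img'][140:390,130:520]; cv2.imwrite('pics/end.png',cv2.resize(a,None,fx=2,fy=2,interpolation=cv2.INTER_CUBIC))
```

```text
t 33.0 p [ 526.3 -321.4  233.3] yaw -1.438 zax [-0.009  0.006 -1.   ] F [-0.1  0.3 -0.4] g 0.005 q6 2.27
```

View pics/end.png

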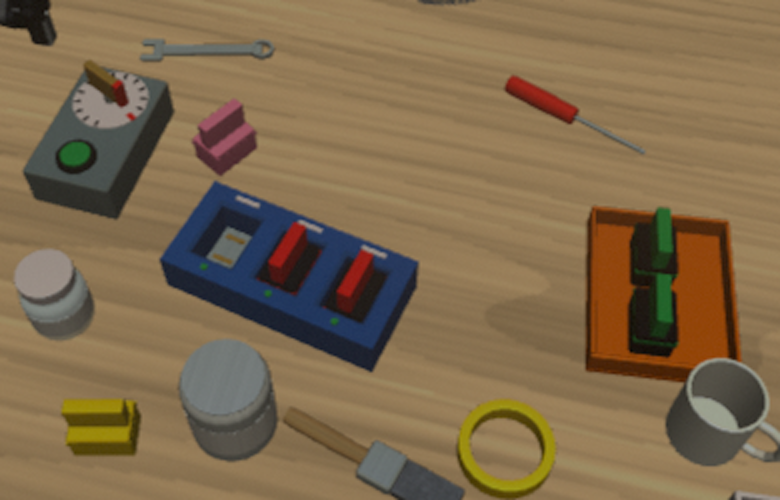

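End view: both green packs stand in the tray at (655,240) and (655,310), and both red packs are flush at (285,255) and (355,285). The key's tip is at the red mark, the plunger at (75,155) is in, and the bystanders are in place. I hand in.

```bash
python3 -c "
from h import *
print(ctrl.finish_job()); st()"
```

```text
the job is handed in; nothing more can be done
None
the job is handed in; nothing more can be done
```

The changeover is finished and handed in at about 33 s of the 210 s allowed; the hand-in reports no verdict.

- **Charged packs:** both green packs stand upright in the tray.
- **Drained packs:** both red packs are pressed into the left and middle bays. Each met a firm stop at about 33 N, with the gripper tip at z = 60–61 mm, the height expected for a flush pack.
- **Key:** wound to about 5.16 rad, judged from the tool's rotation. That is just short of the 5.2 rad stop, which I did not actually feel. The red tip points at the red mark in the image.
- **Start plunger:** pushed last, to a firm stop at 69.7 mm, which is 8 mm in.

In the last scene picture everything was in place, and no bystander had visibly moved; I did not measure them. The arm was clear of everything with near-zero force.

One check disagreed along the way. The first green pack was gripped about 10 mm off centre and high on its bar after an overshoot, but it still went into the tray upright.

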